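# Unstack a dry memo board from its clamping boards

## Task

The memo board drying between its two plywood clamping boards on the sloping stand is ready. Take the stack apart: lay both clamping boards flat and square on the clamping board already lying on the table, so that the three make one tidy pile, and lay the memo board cork side up, flat on the floor of the low basket beside the memo board already in it. Set every piece down gently instead of dropping it, do not push the pile about, and leave everything else where it is.

Things in the scene. Friction and masses are not known exactly. Their poses are not given: they have to be found in the camera images.
- stand: Pine glue-up stand, fixed, 200 x 70 mm on the table; origin: centre of its underside. Two rails form a bed 46 mm wide over all, rising 30 degrees along the stand's +x (low end at -x, towards the robot), 32 to 120 mm high. The stack lies on it, wider than the bed, so its long edges stand free; its low ends rest on a 60 mm wide ledge that rises 44 mm square to the bed, 4 mm over the stack.
- caul_top: Upper clamping board: plain plywood plate 150 x 64 x 12 mm, 75 g, loose, the top piece of the stack on the stand. Origin: centre of its underside; x along its 150 mm length (up the slope), y along its width, z square to it (top face at z = 12 mm). At the start tilted 30 degrees with the bed.
- board_new: The dry memo board: pine frame 140 x 56 x 16 mm with a sunk cork face (+z, up), 80 g, loose; middle piece of the stack, its sides about 4 mm inside those of the clamping boards. Origin: centre of its underside; x along its length (up the slope), y along its width, z square to it (rim at z = 16 mm). At the start tilted 30 degrees with the bed.
- caul_low: Lower clamping board, the same as the upper one (150 x 64 x 12 mm), loose, the bottom piece of the stack, lying on the rails of the bed. Origin and axes as for the upper one.
- caul_pile: Third clamping board of the same kind (150 x 64 x 12 mm), loose, lying flat on the table to one side of the stand: the start of the pile. Origin: centre of its underside; x along its length, y along its width, z up (top face 12 mm above the table).
- basket: Low open basket of turquoise plastic lattice, 300 (x) x 226 (y) x 55 mm high outside, walls 4 mm with a 9 mm wide rim, floor 4 mm thick, fixed to the table on the other side of the stand. Origin: centre of its underside, on the table; inside it measures 292 x 218 mm.
- basket_floor (a point): Centre of the basket's inner floor, 4 mm above the table, axes as the basket's.
- board_done: Finished memo board like the other one (140 x 56 x 16 mm), loose, lying flat in the basket in its +y half, about 66 mm from the basket's middle, long side along the basket's x. The -y half of the basket is free for the dry one. Origin: centre of its underside; must stay.
- cone_basket: Pine cone, 45 mm across, 52 mm high, standing in a corner of the basket beyond one end of the finished board (basket's +x, +y corner). Origin: centre of its underside; must stay.
- cone_pile: Pine cone, 45 mm across, 52 mm high, standing on the table about 130 mm from the middle of the pile's board, beyond its +x end. Origin: centre of its underside; must stay.
- glue: White plastic bottle of wood glue, 52 mm across, 115 mm high, standing about 145 mm from the middle of the pile's board, beyond its -x end. Origin: centre of its underside; must stay.
- glue_gun: Cordless glue gun lying on its side near the far left of the table, about 190 x 130 x 40 mm. Origin: under its barrel, on the table; must stay.
- clamp: Bar clamp lying flat between the robot and the stand, about 200 x 75 x 22 mm. Origin: under the middle of its bar, on the table; must stay.
- base_board: Small pine base board 100 x 140 x 14 mm lying flat near the far right of the table. Origin: centre of its underside; must stay.
- tape: Roll of tape, 92 mm across, 25 mm high, lying flat on the table beside the pile's board, about 130 mm from its middle towards its +y. Origin: centre of its underside; must stay.

How it is judged:
By the outcome, as a careful person would: the job done as asked, in the order asked, and still so for the second after the job is handed in, with the robot touching nothing.
It also fails if it takes over 67 s, if anything falls off the work surface, if the arm or the gripper's body presses on something with over 40 N, if the wrist force passes 120 N, or if a joint passes its speed limit or range.

## Robot

A 7-joint arm with a two-finger parallel gripper is mounted at the origin on the work surface. World frame = base frame: x ahead of the robot, y to its left, z up, the work surface at z = 0. Lengths are in m, angles in rad, forces in N, time in s.
With the tool pointing down it reaches from about 0.425 to 0.8 m from the base axis. Payload 8.3 kg.
Tool frame: the origin (TCP) lies at the very end of the fingers, on their centre line; the grasp point (between the pads) lies 19 mm behind it; z points along the fingers, y is the line along which they close (so a half turn about z gives the same grasp; the last joint's range is limited). The gripper opens to 85 mm and grips with 20 to 120 N. Pads are 22 mm wide; open, the fingers measure 114 mm over their backs; the gripper's body (76 mm by 85 mm) begins 54 mm behind the grasp point. The pads swing forward as they close: fully open they stand 13 mm farther back than shut.
Start: joints at [1.095, 0.383, 0.016, 1.37, -0.006, 1.388, -0.046], TCP at [0.251, -0.572, 0.203] pointing down, gripper open.
Joint ranges: [-2.95, 2.95], [-0.25, 2.06], [-1.52, 1.56], [0.18, 2.33], [-1.44, 4.58], [0.02, 2.06], [-3.01, 3.01]. Speed limits (rad/s): [2.39, 2.39, 3.01, 3.01, 3.14, 3.14, 3.14].

## Interface

Orientations are given as a unit quaternion [x, y, z, w].
In Python, from cell import status, viewer, order gives the robot as it stands.
- The arm moves only by the tool send_rows, never from a script. Its argument "series" is a list that holds one entry, the list of rows, each a list of 6 numbers: the shift along the tool's x, y, z in cm, then the turn, a rotation vector about the tool's x, y, z in degrees. A call has 1 to 12 rows; each row shifts and turns the commanded pose from where the row before left it, along the tool's axes as they then stand; what a row does not reach is not made up. A row lasts 1/10 s, in which the tool goes at most 50 mm and 8.59 degrees, less where a joint would pass 70% of its speed; a pose out of reach is approached as far as the arm can. A call is refused whole if a number of a shift passes 5 or a number of a turn 8.59, either way. A call with a gripper value outside its range is refused whole. "hand" is the finger opening in cm, from 0 to 8.54, set as the call begins (left out, the last holds). The fingers move at their own pace and stop on an object; "grip_force" is the grip in N (left out, the last holds). Time passes only in rows, so rows that do not move let the fingers close. It gives the time, the measured TCP pose, the force, the opening and the grip force at its end, in the units of the state.
- status.state(): the state, without advancing time (a new reading comes with each control period).
- viewer.grab_frame(name): name is "scene" or "top"; returns a dict with "image" (400x640x3 uint8, red, green, blue), "intrinsics" (3x3 intrinsics, pixels), "D" ([k1, k2, p1, p2, k3] as OpenCV has them; the pictures are not rectified), "cam_to_world" (4x4, takes a point from camera to world coordinates). Camera axes: x right, y down, z forward; pixel columns grow to the right and rows downward; lengths in m; the calibration is good to about 2 mm. A picture is of the moment at which its call begins. There is no depth.
- order.hand_in(): hands the job in; it is judged then, once.
The state is a dict: "time": time; "q": joint angles; "joint_vel": joint speeds; "tau": joint torques, N m; "tool_pos": TCP position; "eef_rot": TCP orientation; "wrist_force": force on the tool from outside, world axes, zero at the start; "moment": the same for the moment, N m; "finger_gap": finger opening in m; "grasp_force": force on a finger pad.
Only numpy, scipy, OpenCV 4.12 (cv2) and the standard library are available. Lean on these libraries where they do the work, as an engineer would, in place of code of your own. Each camera call takes 0.05 s, during which the arm holds its last target. There are 200 camera calls.

## Working session

There is one attempt and no reset: what is moved stays moved. The work goes in short steps, Python scripts to look and compute and a tool call to move; the robot and the scene stay as the last step left them, time stands still between calls to the robot, and variables do not carry over. Pictures are saved under pics/ and viewed, at most 10 in all, crops included, and the job is handed in when it is done.

Besides the shell and the picture viewer there is one more tool, called after "Emit:" by a JSON object that holds its "name" and its "arguments", one argument or row to a line. send_rows: Moves the arm, as the interface text tells. Its arguments: {"type":"object","properties":{"series":{"type":"array"},"hand":{"type":"number"},"grip_force":{"type":"number"}},"required":["series"]}

```bash
ls; mkdir -p pics
python3 - <<'E'
from cell import status, viewer
import cv2,json
print(status.state())
for n in("scene","top"):
    f=viewer.grab_frame(n); cv2.imwrite(f"pics/{n}0.png",f["image"][:,:,::-1]); print(n,f["intrinsics"],f["D"],f["cam_to_world"])
E
```

```text
pics
{'time': 0.0, 'q': array([ 1.09512118,  0.38422198,  0.01637711,  1.37116607, -0.00628197,
        1.3881946 , -0.04646581]), 'joint_vel': array([ 0.00073209, -0.00044362, -0.0008936 ,  0.00056601,  0.0004667 ,
       -0.00086836,  0.00030367]), 'tau': array([-7.51463758e-04, -6.27591777e+01,  8.43769591e-01, -3.71823120e+01,
        1.64425647e-02,  1.40619348e-02, -8.20430955e-06]), 'tool_pos': array([ 0.25051942, -0.57198311,  0.20178364]), 'eef_rot': array([ 9.78767050e-01,  2.04973465e-01, -2.24886858e-04, -9.43683783e-04]), 'wrist_force': array([ 0.12422412, -0.56974422,  1.17545984]), 'moment': array([-0.02344948, -0.04268859, -0.04412783]), 'grasp_force': 0.0, 'finger_gap': 0.08527072328769773}
scene [[389.52132714   0.         317.74195827]
 [  0.         389.52132714 203.71921826]
 [  0.           0.           1.        ]] [-0.01225142  0.          0.          0.          0.        ] [[-0.47501937  0.6138325  -0.63052855  1.23579774]
 [ 0.87996917  0.32866722 -0.34297538  0.42777783]
 [-0.00329537 -0.71776564 -0.69627698  0.85521947]
 [ 0.          0.          0.          1.        ]]
top [[462.41321794   0.         316.75228319]
 [  0.         462.41321794 198.87486693]
 [  0.           0.           1.        ]] [-0.13649322  0.          0.          0.          0.        ] [[-0.15346992 -0.96773019  0.19986311  0.32261798]
 [-0.98814323  0.15121069 -0.02661376  0.05229608]
 [-0.0044665  -0.20157779 -0.97946232  1.21530826]
 [ 0.          0.          0.          1.        ]]
```

View pics/scene0.png

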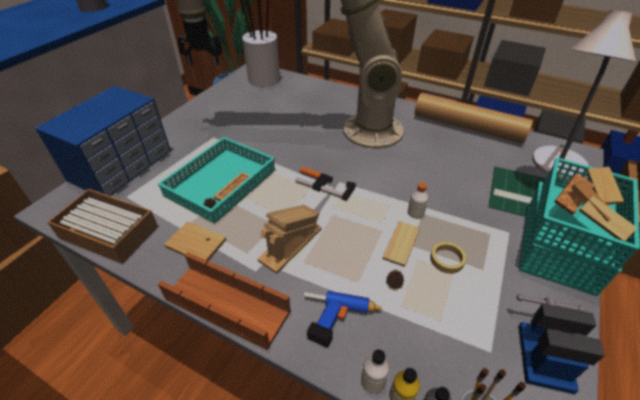

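View pics/top0.png

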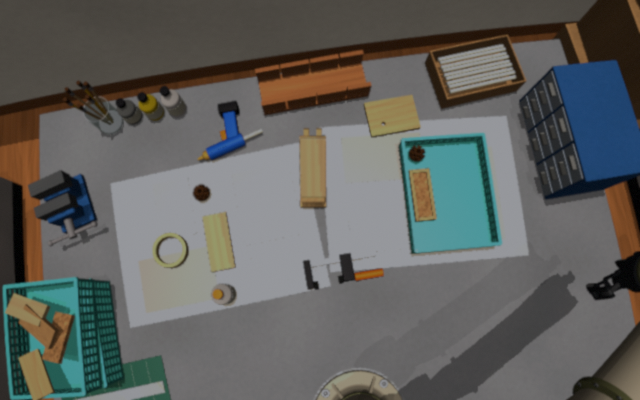

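```bash
cat > h.py <<'E'
import numpy as np, cv2
from cell import status, viewer
from scipy.spatial.transform import Rotation as R
def grab(n):
    f=viewer.grab_frame(n); f={k:np.array(v) for k,v in f.items()}; return f
def proj(f,P):
    T=np.linalg.inv(f["cam_to_world"]); P=np.atleast_2d(P).astype(float)
    return cv2.projectPoints(P,cv2.Rodrigues(T[:3,:3])[0],T[:3,3],f["intrinsics"],f["D"])[0][:,0]
def ray(f,uv,z):
    u=cv2.undistortPoints(np.array(uv,float).reshape(-1,1,2),f["intrinsics"],f["D"])[:,0]
    T=f["cam_to_world"]; d=np.c_[u,np.ones(len(u))]@T[:3,:3].T; o=T[:3,3]
    return o+d*((z-o[2])/d[:,2])[:,None]
def crop(im,x0,y0,x1,y1,s):
    c=cv2.resize(im[y0:y1,x0:x1],None,fx=s,fy=s,interpolation=cv2.INTER_CUBIC)
    return c
E
python3 - <<'E'
from h import *
t=grab("top");s=grab("scene")
a=crop(t["image"],185,200,245,280,5) #300x400
b=crop(t["image"],290,120,340,220,5) #250x500
c=crop(s["image"],250,195,330,275,5) # 400x400
d=crop(s["image"],380,215,430,270,5)
W=np.zeros((600,800,3),np.uint8)
W[:400,:400]=c; W[:500,400:650]=b; W[400:600,:150]=crop(t["image"],185,200,245,280,2.5)[:200]
W[0:275,650:800]=crop(s["image"],382,215,432,307,3)[:275]; W[400:600,160:400]=crop(t["image"],395,130,515,260,2)[:200,:240]
cv2.imwrite("pics/m1.png",W[:,:,::-1])
for p in [(450,130),(313,168),(218,242)]: print(ray(t,[p],0.01))
# mask of pile
im=t["image"].astype(int);x0,y0,x1,y1=190,205,245,278
hsv=cv2.cvtColor(t["image"],cv2.COLOR_RGB2HSV)
print(hsv[242,218],hsv[242,200],hsv[270,170],hsv[160,313],hsv[240,230])
E
```

```text
[[ 0.70474805 -0.37703071  0.01      ]]
[[0.65423368 0.01649355 0.01      ]]
[[0.49415081 0.29424353 0.01      ]]
[ 26  87 149] [110  10 156] [ 28  21 148] [ 20 107 150] [ 20  74 120]
```

View pics/m1.png

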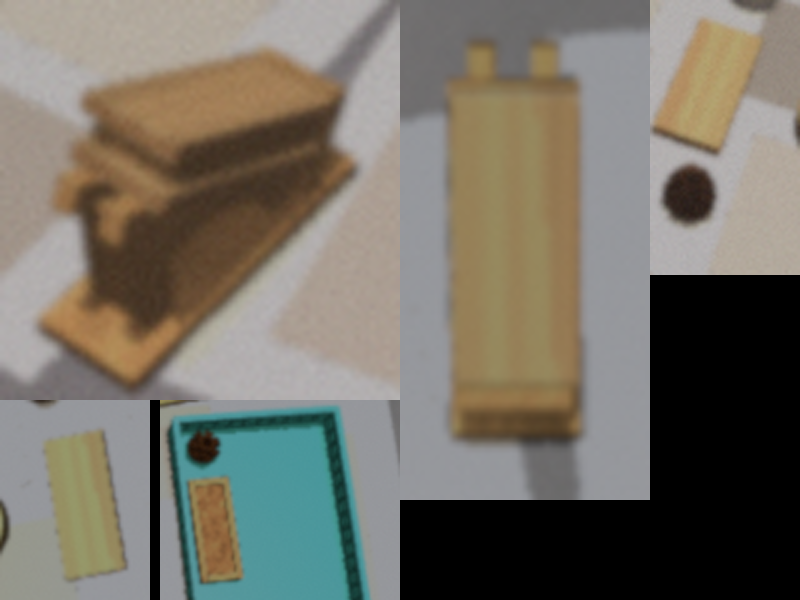

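```bash
cat > fit.py <<'E'
from h import *
from scipy.ndimage import map_coordinates, gaussian_filter
from scipy.optimize import least_squares
def pose(p,tilt):  # p=x,y,z,yaw(deg)
    return R.from_euler('ZY',[p[3],-tilt],degrees=True).as_matrix(), np.array(p[:3])
def edgefit(frames,edges,p0,free,tilt=0,search=4,iters=6,verbose=True):
    """edges: {cam:[(A,B),...]} in body frame"""
    p=np.array(p0,float)
    ims={n:[gaussian_filter(f["image"][...,c].astype(float),0.7) for c in range(3)] for n,f in frames.items()}
    for it in range(iters):
        s=search if it<2 else max(1.6,search/2)
        obs=[]
        Rm,t=pose(p,tilt)
        for n,es in edges.items():
            for A,B in es:
                A=np.array(A);B=np.array(B)
                ts=np.linspace(.1,.9,17)[:,None]; L=A+(B-A)*ts
                uv=proj(frames[n],L@Rm.T+t); d=uv[-1]-uv[0]; d/=np.linalg.norm(d); nn=np.array([-d[1],d[0]])
                k=np.arange(-s,s+.01,.2)
                g=sum(np.abs(np.gradient(map_coordinates(c,[uv[:,1,None]+nn[1]*k,uv[:,0,None]+nn[0]*k],order=1),axis=1)) for c in ims[n])
                g=g.mean(0); w=g-np.percentile(g,40); w[w<0]=0; j=np.argmax(w); m=abs(k-k[j])<1.0
                off=(k[m]*w[m]).sum()/w[m].sum()
                obs.append((n,A,B,(uv[0]+uv[-1])/2,uv+nn*off,nn,off,L))
                # per-half offsets for rotation
        def res(q):
            pp=p.copy(); pp[free]=q; Rm,t=pose(pp,tilt); out=[]
            for n,A,B,_,tgt,nn,off,L in obs:
                out.append(((proj(frames[n],L@Rm.T+t)-tgt)@nn))
            return np.concatenate(out)
        sol=least_squares(res,p[free]); p[free]=sol.x
    if verbose: print(np.round(p,4),"edge offs",[round(float(o[6]),2) for o in obs],"rms",round(float(np.sqrt(np.mean(sol.fun**2))),2))
    return p
def rect(l,w,z):
    c=[(l/2,w/2,z),(l/2,-w/2,z),(-l/2,-w/2,z),(-l/2,w/2,z)]
    return [(c[i],c[(i+1)%4]) for i in range(4)]  # +x,-y,-x,+y edges
E
python3 - <<'E'
from fit import *
fr={n:grab(n) for n in("top","scene")}
t=fr["top"]
rp=rect(.15,.064,.012)
c=np.array([(205,215),(226,212),(234,267),(212,271)]) # approx corners
print(ray(t,c,0.012).round(3))
P=ray(t,c,0.012); ctr=P.mean(0); yaw=np.degrees(np.arctan2(*(P[0]+P[1]-P[2]-P[3])[[1,0]])); print(ctr,yaw)
for cams in (["top"],["scene"],["top","scene"]):
    edgefit({n:fr[n] for n in cams},{n:rp for n in cams},[ctr[0],ctr[1],0,yaw],[0,1,3])
# stack: top face in top view: crop coords -> px
k=lambda X,Y:(290+(X-400+.5)/5-.5,120+(Y+.5)/5-.5)
cs=np.array([k(449,94),k(579,94),k(579,388),k(453,388)])
# initial guess: z of top centre ~ 0.14
def g(q):
    Rm,tt=pose(q,30); B=np.array([(.075,.032,.012),(.075,-.032,.012),(-.075,-.032,.012),(-.075,.032,.012)])
    return (proj(t,B@Rm.T+tt)-cs).ravel()
s=least_squares(g,[.64,.01,.12,0]);print("stack corner",s.x,np.abs(s.fun).max())
e={"top":rp}
edgefit({"top":t},e,s.x,[0,1,2,3],30,2.5)
# + scene edges: +x edge,+y edge top face (crop: (85,100)-(270,50)-(340,97)-(180,165))
print("scene proj",[proj(fr["scene"],np.array(x)@pose(s.x,30)[0].T+s.x[:3]).round(1).tolist() for x in [e["top"][0],e["top"][2]]])
edgefit(fr,{"top":rp,"scene":rp},s.x,[0,1,2,3],30,2.5)
# board done
edgefit({"top":t},{"top":rect(.14,.056,.016)},[*ray(t,[(422.5,195)],.016)[0][:2],0.004,3],[0,1,3],0,3)
# basket inner rim/outer guesses
print(ray(t,[(401,140),(485,134),(499,245),(409,254)],.055).round(3))
E
```

```text
[[0.571 0.32  0.012]
 [0.57  0.263 0.012]
 [0.423 0.26  0.012]
 [0.421 0.318 0.012]]
[0.4961289  0.29051773 0.012     ] 1.035935619583598
[0.4947 0.2924 0.     1.0465] edge offs [-0.57, -0.78, -0.54, -0.79] rms 0.68
[0.5    0.2953 0.     0.9209] edge offs [-0.97, -0.63, -1.16, -0.61] rms 0.87
[0.4961 0.2937 0.     1.1192] edge offs [-0.02, -1.22, -1.14, -0.32, -1.69, -0.08, -0.26, -0.99] rms 0.92
stack corner [ 0.63184399  0.01967796  0.09986859 -8.75168519] 0.19237644558234024
[ 0.6371  0.0199  0.0914 -8.6761] edge offs [0.13, -0.58, 0.27, -0.6] rms 0.44
scene proj [[[285.5, 223.5], [266.4, 212.5]], [[299.5, 205.1], [317.3, 214.7]]]
[ 0.6337  0.0206  0.1026 -8.754 ] edge offs [0.47, -0.57, 0.69, -0.31, -0.6, 0.26, -1.28, -0.31] rms 0.64
[ 0.5357 -0.2547  0.004   3.0388] edge offs [-0.42, -0.9, -0.4, -0.89] rms 0.69
[[ 0.682 -0.224  0.055]
 [ 0.666 -0.454  0.055]
 [ 0.368 -0.423  0.055]
 [ 0.384 -0.187  0.055]]
```

```bash
sed -i 's/^def rect(l,w,z):/def rect(l,w,z,k=5):/; s/^    return \[(c\[i\].*/    c=np.array(c); return [(c[i]+(c[(i+1)%4]-c[i])*a,c[i]+(c[(i+1)%4]-c[i])*b) for i in range(4) for a,b in zip(np.linspace(.04,.96,k+1)[:-1],np.linspace(.04,.96,k+1)[1:])]/' fit.py
python3 - <<'E'
from fit import *
fr={n:grab(n) for n in("top","scene")}
t=fr["top"]
rp=rect(.15,.064,.012)
def go(cams,e,*a):
    p=edgefit({n:fr[n] for n in cams},{n:e for n in cams},*a,verbose=False); print(cams,p.round(4)); return p
for c in (["top"],["scene"]): go(c,rp,[.495,.2925,0,1],[0,1,3],0,3)
s0=[.632,.0197,.0999,-8.75]
go(["top"],rp,s0,[0,1,2,3],30,2.5); go(["top"],rp,s0,[0,1,3],30,2.5)
go(["top","scene"],rp,s0,[0,1,2,3],30,2.5);go(["scene"],rp,s0,[0,1,3],30,2.5)
b=go(["top"],rect(.14,.056,.016),[*ray(t,[(422.5,195)],.016)[0][:2],0.004,-6],[0,1,3],0,3)
go(["top"],rect(.300,.226,.055),[.525,-.32,0,-6.5],[0,1,3],0,4)
go(["top"],rect(.309,.235,.055),[.525,-.32,0,-6.5],[0,1,3],0,4)
go(["scene"],rect(.300,.226,.055),[.525,-.32,0,-6.5],[0,1,3],0,4)
E
```

```text
['top'] [0.4946 0.2923 0.     2.8829]
['scene'] [0.5001 0.2942 0.     3.8014]
['top'] [ 0.6348  0.02    0.1024 -7.7152]
['top'] [ 0.6353  0.0199  0.0999 -7.6991]
['top', 'scene'] [ 0.6343  0.0203  0.1027 -8.4538]
['scene'] [  0.6311   0.0205   0.0999 -10.3795]
['top'] [ 0.5356 -0.2586  0.004  -3.4231]
['top'] [ 0.5246 -0.3172  0.     -4.3441]
['top'] [ 0.521  -0.3172  0.     -4.3534]
['scene'] [ 0.5306 -0.3248  0.     -4.3585]
```

Run:
```python
from fit import *
fr={n:grab(n) for n in("top","scene")}
t=fr["top"]
rp=rect(.15,.064,.012)
def go(cams,e,*a,col=(255,0,0)):
    p=edgefit({n:fr[n] for n in cams},{n:e for n in cams},*a,25,verbose=False); print(cams,p.round(4)); 
    Rm,tt=pose(p,a[2])
    for n in fr:
        for A,B in e:
            q=proj(fr[n],np.array([A,B])@Rm.T+tt); q=((q+.5)*S-.5)
            cv2.line(big[n],tuple(int(v*16) for v in q[0]),tuple(int(v*16) for v in q[1]),col,1,cv2.LINE_AA,4)
    return p
S=5
big={n:cv2.resize(f["image"],None,fx=S,fy=S,interpolation=cv2.INTER_CUBIC) for n,f in fr.items()}
for y in (0,3,5): go(["top"],rp,[.495,.2925,0,y],[0,1,3],0,3)
for y in (-7,-10): go(["top"],rp,[.634,.0197,.1,y],[0,1,3],30,2.5)
for y in (-2,-6): go(["top"],rect(.14,.056,.016),[.5356,-.2586,.004,y],[0,1,3],0,3)
for y in (-3,-7): go(["top"],rect(.3,.226,.055),[.5246,-.317,0,y],[0,1,3],0,4)
W=np.zeros((600,800,3),np.uint8)
c=lambda n,x0,y0,x1,y1:big[n][y0*S:y1*S,x0*S:x1*S]
W[:400,:275]=c("top",190,203,245,283); W[:500,275:525]=c("top",290,120,340,220); W[:330,525:800]=c("top",400,160,455,226)
W[330:600,525:800]=c("scene",380,218,435,272)
cv2.imwrite("pics/o1.png",W[:,:,::-1])
```

```text
['top'] [0.4946 0.2923 0.     2.9017]
['top'] [0.4946 0.2923 0.     2.9017]
['top'] [0.4946 0.2923 0.     2.9017]
['top'] [ 0.6369  0.0197  0.1    -7.9681]
['top'] [ 0.6369  0.0197  0.1    -7.9681]
['top'] [ 0.5356 -0.2586  0.004  -3.4319]
['top'] [ 0.5356 -0.2586  0.004  -3.4319]
['top'] [ 0.5246 -0.3172  0.     -4.3504]
['top'] [ 0.5246 -0.3172  0.     -4.3504]
```

View pics/o1.png

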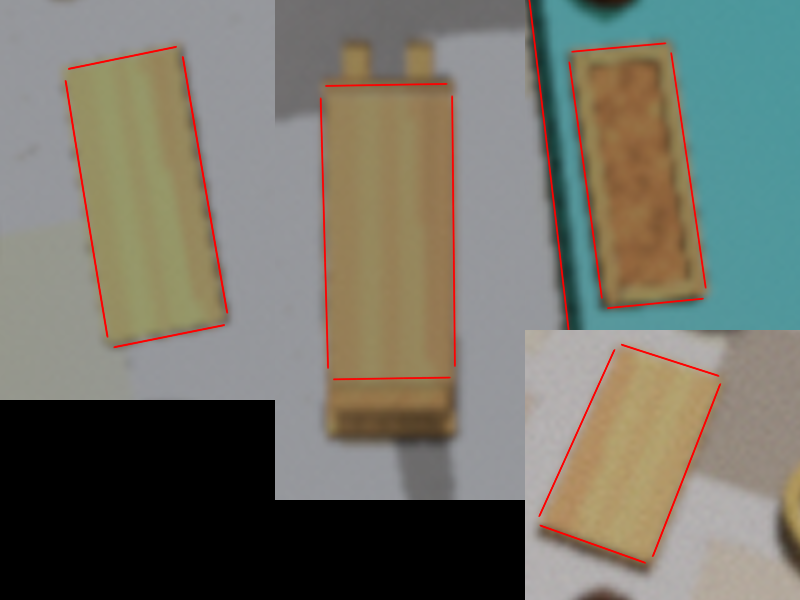

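```bash
cat > plan.py <<'E'
from h import *
import json,sys
np.set_printoptions(suppress=True,precision=4)
def tool(yaw,tilt):  # tool x along yaw dir (up the slope), z into the surface
    return (R.from_euler('ZY',[yaw,-tilt],degrees=True)*R.from_euler('x',180,degrees=True))
def cur():
    s=status.state(); return np.array(s["tool_pos"]),R.from_quat(s["eef_rot"])
def plan(p1,r1,n,p0=None,r0=None,dec=1):
    if p0 is None: p0,r0=cur()
    p1=np.array(p1)
    w=(r0.inv()*r1).as_rotvec()
    a=np.ones(n)
    if n>=6: a[[0,-1]]=.4; a[[1,-2]]=.75
    a=np.cumsum(a)/a.sum(); rows=[]; p=p0.copy(); r=r0
    for f in a:
        rt=r0*R.from_rotvec(w*f); pt=p0+(p1-p0)*f
        sh=np.round(r.inv().apply(pt-p)*100,dec); tu=np.round(np.degrees((r.inv()*rt).as_rotvec()),dec)
        rows.append([*sh.tolist(),*tu.tolist()])
        p=p+r.apply(sh/100); r=r*R.from_rotvec(np.radians(tu))
    for i in range(0,n,12): print(json.dumps(rows[i:i+12]).replace(" ","").replace("-0.0,","0,"))
    print("end err mm",(p-p1)*1000,"rot deg",np.degrees((r.inv()*r1).magnitude()))
    return p,r
def rel(p1,r1):
    p,r=cur(); print("to go, tool axes cm",r.inv().apply(np.array(p1)-p)*100,"rotvec deg",np.degrees((r.inv()*r1).as_rotvec()))
    s=status.state(); print("t",s["time"],"pos",p,"F",s["wrist_force"],"gap",s["finger_gap"],"grasp",s["grasp_force"])
E
cat > geo.py <<'E'
from plan import *
YS=-8.2
RS=tool(YS,30)
RsB=R.from_euler('ZY',[YS,-30],degrees=True)
O=np.array([.633,.020,.100])      # caul_top origin
N=RsB.apply([0,0,1])
TOP=O+.012*N
E
python3 -c "
from geo import *
print(TOP,N); plan(TOP+.05*N,RS,20)"
```

```text
[0.6271 0.0209 0.1104] [-0.4949  0.0713  0.866 ]
[[1.2,-0.9,0.1,-0.2,0.6,0.7],[2.3,-1.7,0.2,-0.3,1.2,1.3],[3.0,-2.3,0.4,-0.5,1.6,1.7],[2.9,-2.4,0.4,-0.4,1.6,1.7],[2.8,-2.5,0.4,-0.5,1.6,1.7],[2.7,-2.6,0.6,-0.4,1.6,1.7],[2.7,-2.7,0.5,-0.5,1.6,1.7],[2.5,-2.7,0.7,-0.4,1.6,1.7],[2.4,-2.9,0.6,-0.5,1.6,1.7],[2.3,-2.9,0.8,-0.5,1.6,1.7],[2.3,-3.0,0.7,-0.4,1.6,1.7],[2.1,-3.0,0.8,-0.5,1.6,1.7]]
[[2.0,-3.1,0.8,-0.4,1.6,1.7],[1.8,-3.2,0.9,-0.5,1.6,1.7],[1.8,-3.3,0.9,-0.4,1.6,1.7],[1.6,-3.3,0.9,-0.5,1.6,1.7],[1.5,-3.3,0.9,-0.4,1.6,1.7],[1.4,-3.4,0.9,-0.5,1.6,1.7],[1.0,-2.6,0.8,-0.3,1.2,1.2],[0.4,-1.4,0.3,-0.2,0.6,0.7]]
end err mm [-0.4434 -0.1976  0.1938] rot deg 0.03049225171477566
```

Emit:
{"name": "send_rows", "arguments": {
  "series": [
    [[1.2,-0.9,0.1,-0.2,0.6,0.7],[2.3,-1.7,0.2,-0.3,1.2,1.3],[3.0,-2.3,0.4,-0.5,1.6,1.7],[2.9,-2.4,0.4,-0.4,1.6,1.7],[2.8,-2.5,0.4,-0.5,1.6,1.7],[2.7,-2.6,0.6,-0.4,1.6,1.7],[2.7,-2.7,0.5,-0.5,1.6,1.7],[2.5,-2.7,0.7,-0.4,1.6,1.7],[2.4,-2.9,0.6,-0.5,1.6,1.7],[2.3,-2.9,0.8,-0.5,1.6,1.7],[2.3,-3.0,0.7,-0.4,1.6,1.7],[2.1,-3.0,0.8,-0.5,1.6,1.7]]
  ],
  "hand": 3,
  "grip_force": 30
}}

```text
time: 1.7
tool_pos: [0.4659, -0.2076, 0.1735]
eef_rot: [0.986, 0.038, 0.161, 0.012]
wrist_force: [0.8, -0.8, 0.8]
finger_gap: 0.0297
grasp_force: 0.0
```

Emit:
{"name": "send_rows", "arguments": {
  "series": [
    [[2.0,-3.1,0.8,-0.4,1.6,1.7],[1.8,-3.2,0.9,-0.5,1.6,1.7],[1.8,-3.3,0.9,-0.4,1.6,1.7],[1.6,-3.3,0.9,-0.5,1.6,1.7],[1.5,-3.3,0.9,-0.4,1.6,1.7],[1.4,-3.4,0.9,-0.5,1.6,1.7],[1.0,-2.6,0.8,-0.3,1.2,1.2],[0.4,-1.4,0.3,-0.2,0.6,0.7],[0,0,0,0,0,0]]
  ]
}}

```text
time: 2.6
tool_pos: [0.6022, 0.0274, 0.1539]
eef_rot: [0.964, -0.067, 0.258, 0.017]
wrist_force: [-0.4, -0.3, -0.0]
finger_gap: 0.0301
grasp_force: 0.0
```

Run:
```python
from geo import *
rel(TOP+.05*N,RS)
t=grab("top");s=grab("scene")
W=np.zeros((500,800,3),np.uint8)
W[:,:400]=crop(t["image"],265,110,345,210,5); W[:400,400:]=crop(s["image"],250,185,330,265,5)
cv2.imwrite("pics/g1.png",W[:,:,::-1])
```

```text
to go, tool axes cm [0.0389 0.2957 0.0458] rotvec deg [-0.1782  0.0034  0.2078]
t 2.6 pos [0.6022 0.0274 0.1539] F [-0.3684 -0.3445 -0.0397] gap 0.030135205313609536 grasp 0.0
```

View pics/g1.png

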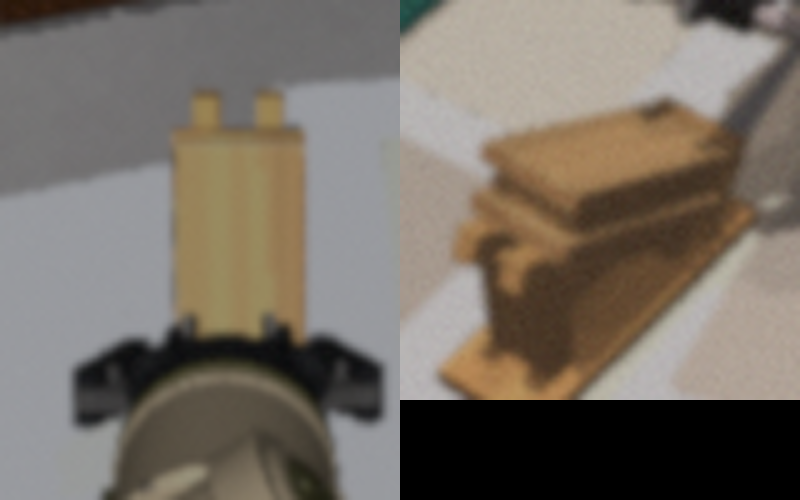

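Emit:
{"name": "send_rows", "arguments": {
  "series": [
    [[0.04,0.3,1.0,-0.2,0,0.2],[0,0,1.6,0,0,0],[0,0,1.2,0,0,0],[0,0,0.5,0,0,0],[0,0,0.1,0,0,0]]
  ]
}}

```text
time: 3.2
tool_pos: [0.6231, 0.0166, 0.1154]
eef_rot: [0.963, -0.072, 0.257, 0.02]
wrist_force: [0.9, 0.0, -0.8]
finger_gap: 0.0298
grasp_force: 0.0
```

Emit:
{"name": "send_rows", "arguments": {
  "series": [
    [[0,0,0.1,0,0,0],[0,0,0.1,0,0,0]]
  ]
}}

```text
time: 3.4
tool_pos: [0.6247, 0.0176, 0.115]
eef_rot: [0.963, -0.071, 0.258, 0.02]
wrist_force: [0.3, 0.5, 0.3]
finger_gap: 0.03
grasp_force: 0.0
```

Emit:
{"name": "send_rows", "arguments": {
  "series": [
    [[0,0,0.1,0,0,0],[0,0,0.1,0,0,0]]
  ]
}}

```text
time: 3.6
tool_pos: [0.6256, 0.0176, 0.1129]
eef_rot: [0.963, -0.071, 0.258, 0.02]
wrist_force: [-0.3, -0.3, 0.5]
finger_gap: 0.03
grasp_force: 0.0
```

Emit:
{"name": "send_rows", "arguments": {
  "series": [
    [[0,0,0.1,0,0,0],[0,0,0.1,0,0,0]]
  ]
}}

```text
time: 3.8
tool_pos: [0.6265, 0.0175, 0.1108]
eef_rot: [0.963, -0.071, 0.258, 0.02]
wrist_force: [0.7, -0.2, -0.4]
finger_gap: 0.0297
grasp_force: 0.0
```

Emit:
{"name": "send_rows", "arguments": {
  "series": [
    [[0,0,0.1,0,0,0],[0,0,0.1,0,0,0]]
  ]
}}

```text
time: 4.0
tool_pos: [0.6275, 0.0173, 0.109]
eef_rot: [0.963, -0.071, 0.258, 0.02]
wrist_force: [0.2, 0.1, -0.0]
finger_gap: 0.0305
grasp_force: 0.0
```

Emit:
{"name": "send_rows", "arguments": {
  "series": [
    [[0,0,0.1,0,0,0],[0,0,0.1,0,0,0]]
  ]
}}

```text
time: 4.2
tool_pos: [0.6285, 0.0172, 0.1072]
eef_rot: [0.963, -0.071, 0.258, 0.02]
wrist_force: [0.2, -0.2, -0.1]
finger_gap: 0.0299
grasp_force: 0.0
```

Emit:
{"name": "send_rows", "arguments": {
  "series": [
    [[0,0,0.1,0,0,0],[0,0,0.1,0,0,0]]
  ]
}}

```text
time: 4.4
tool_pos: [0.6295, 0.0171, 0.1055]
eef_rot: [0.963, -0.071, 0.258, 0.02]
wrist_force: [-0.1, 0.5, 0.0]
finger_gap: 0.03
grasp_force: 0.0
```

Emit:
{"name": "send_rows", "arguments": {
  "series": [
    [[0,0,0.1,0,0,0],[0,0,0.1,0,0,0]]
  ]
}}

```text
time: 4.6
tool_pos: [0.6305, 0.0169, 0.1038]
eef_rot: [0.963, -0.071, 0.258, 0.02]
wrist_force: [0.3, 0.6, -0.2]
finger_gap: 0.0297
grasp_force: 0.0
```

Emit:
{"name": "send_rows", "arguments": {
  "series": [
    [[0,0,0.1,0,0,0],[0,0,0.1,0,0,0]]
  ]
}}

```text
time: 4.8
tool_pos: [0.6314, 0.0168, 0.102]
eef_rot: [0.963, -0.071, 0.258, 0.02]
wrist_force: [-0.5, 0.4, 0.1]
finger_gap: 0.0293
grasp_force: 0.0
```

Emit:
{"name": "send_rows", "arguments": {
  "series": [
    [[0,0,0.1,0,0,0],[0,0,0.1,0,0,0]]
  ]
}}

```text
time: 5.0
tool_pos: [0.6325, 0.0166, 0.1003]
eef_rot: [0.963, -0.071, 0.258, 0.02]
wrist_force: [-0.7, -0.0, -0.6]
finger_gap: 0.03
grasp_force: 0.0
```

Run:
```python
from geo import *
rel(TOP,RS)
t=grab("top");s=grab("scene")
p,r=cur()
print(proj(t,p),proj(s,p))
W=np.zeros((500,800,3),np.uint8)
W[:,:400]=crop(t["image"],265,110,345,210,5); W[:400,400:]=crop(s["image"],250,185,330,265,5)
for n,f,x0,y0,ox in(("t",t,265,110,0),("s",s,250,185,400)):
    for q in proj(f,np.array([p,p+r.apply([0,.015,0]),p-r.apply([0,.015,0])])): cv2.circle(W,(int((q[0]-x0+.5)*5+ox),int((q[1]-y0+.5)*5)),2,(255,0,0),-1)
cv2.imwrite("pics/g2.png",W[:,:,::-1])
```

```text
to go, tool axes cm [-0.0129 -0.3372 -1.1695] rotvec deg [ 0.1829  0.0189 -0.1844]
t 5.0 pos [0.6325 0.0166 0.1003] F [-0.6842 -0.0016 -0.6049] gap 0.030010757730622704 grasp 0.0
[[313.8436 166.7116]] [[290.6955 217.2472]]
```

View pics/g2.png

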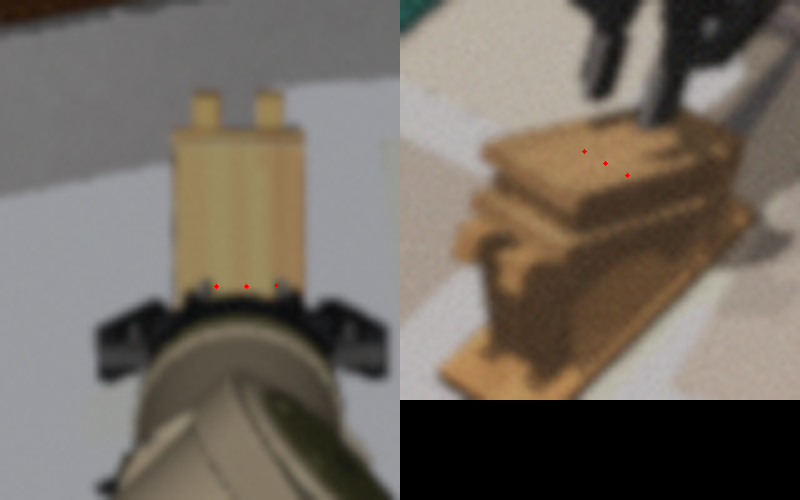

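Run:
```python
from geo import *
t=grab("top");s=grab("scene");p,r=cur()
for d in (0,.01,.02,.03,.04):
    q=p-r.apply([0,0,d]); Y=r.apply([0,.015+.007,0])
    a=proj(s,np.array([q+Y,q-Y])); b=proj(t,np.array([q+Y,q-Y]))
    print(d,"scene crop",((a-[250,185]+.5)*5+[400,0]).round(),"top crop",((b-[265,110]+.5)*5).round())
# where are plate corners predicted
e=np.array([(.075,.032,.012),(.075,-.032,.012),(-.075,-.032,.012),(-.075,.032,.012)])
for dz in (0,-.01):
  X=RsB.apply(e)+O+N*dz
  print(dz,((proj(s,X)-[250,185]+.5)*5+[400,0]).round().tolist(),((proj(t,X)-[265,110]+.5)*5).round().tolist())
```

```text
0 scene crop [[575. 146.]
 [638. 181.]] top crop [[291. 286.]
 [203. 286.]]
0.01 scene crop [[580. 130.]
 [643. 165.]] top crop [[291. 291.]
 [202. 291.]]
0.02 scene crop [[585. 113.]
 [649. 148.]] top crop [[291. 296.]
 [201. 296.]]
0.03 scene crop [[590.  96.]
 [654. 131.]] top crop [[291. 301.]
 [201. 302.]]
0.04 scene crop [[595.  80.]
 [659. 114.]] top crop [[291. 306.]
 [200. 307.]]
0 [[581.0, 197.0], [484.0, 142.0], [648.0, 104.0], [738.0, 151.0]] [[172.0, 143.0], [303.0, 142.0], [305.0, 435.0], [178.0, 437.0]]
-0.01 [[575.0, 215.0], [479.0, 160.0], [644.0, 120.0], [733.0, 167.0]] [[172.0, 140.0], [303.0, 138.0], [305.0, 429.0], [179.0, 431.0]]
```

Emit:
{"name": "send_rows", "arguments": {
  "series": [
    [[0,-0.17,0.2,0,0,0],[0,-0.17,0.2,0,0,0],[0,0,0.2,0,0,0],[0,0,0.1,0,0,0]]
  ]
}}

```text
time: 5.6
tool_pos: [0.6364, 0.0196, 0.094]
eef_rot: [0.963, -0.071, 0.258, 0.02]
wrist_force: [0.2, 0.9, -0.0]
finger_gap: 0.0299
grasp_force: 0.0
```

Emit:
{"name": "send_rows", "arguments": {
  "series": [
    [[0,0,0.1,0,0,0],[0,0,0.1,0,0,0]]
  ]
}}

```text
time: 5.8
tool_pos: [0.6374, 0.0193, 0.0925]
eef_rot: [0.963, -0.071, 0.258, 0.02]
wrist_force: [0.9, 0.4, 0.5]
finger_gap: 0.0299
grasp_force: 0.0
```

Emit:
{"name": "send_rows", "arguments": {
  "series": [
    [[0,0,0.1,0,0,0],[0,0,0.1,0,0,0]]
  ]
}}

```text
time: 6.0
tool_pos: [0.6384, 0.0191, 0.0908]
eef_rot: [0.963, -0.071, 0.258, 0.02]
wrist_force: [-0.7, -0.4, -0.1]
finger_gap: 0.03
grasp_force: 0.0
```

Emit:
{"name": "send_rows", "arguments": {
  "series": [
    [[0,0,0.1,0,0,0],[0,0,0.1,0,0,0]]
  ]
}}

```text
time: 6.2
tool_pos: [0.6394, 0.019, 0.0891]
eef_rot: [0.963, -0.071, 0.258, 0.02]
wrist_force: [-0.5, -0.3, -0.2]
finger_gap: 0.0296
grasp_force: 0.0
```

Emit:
{"name": "send_rows", "arguments": {
  "series": [
    [[0,0,0.1,0,0,0],[0,0,0.1,0,0,0]]
  ]
}}

```text
time: 6.4
tool_pos: [0.6404, 0.0189, 0.0873]
eef_rot: [0.963, -0.071, 0.258, 0.02]
wrist_force: [0.1, 0.0, 0.5]
finger_gap: 0.0298
grasp_force: 0.0
```

Emit:
{"name": "send_rows", "arguments": {
  "series": [
    [[0,0,0.1,0,0,0],[0,0,0.1,0,0,0]]
  ]
}}

```text
time: 6.6
tool_pos: [0.6414, 0.0187, 0.0856]
eef_rot: [0.963, -0.071, 0.258, 0.02]
wrist_force: [1.1, 0.4, 0.7]
finger_gap: 0.0296
grasp_force: 0.0
```

Emit:
{"name": "send_rows", "arguments": {
  "series": [
    [[0,0,0.1,0,0,0],[0,0,0.1,0,0,0]]
  ]
}}

```text
time: 6.8
tool_pos: [0.6419, 0.0187, 0.0847]
eef_rot: [0.963, -0.071, 0.258, 0.02]
wrist_force: [-27.3, 0.5, 27.9]
finger_gap: 0.03
grasp_force: 19.2
```

Emit:
{"name": "send_rows", "arguments": {
  "series": [
    [[0,0,0.1,0,0,0],[0,0,0.1,0,0,0]]
  ]
}}

```text
time: 7.0
tool_pos: [0.6421, 0.0186, 0.0846]
eef_rot: [0.963, -0.071, 0.258, 0.021]
wrist_force: [-54.0, 1.1, 56.9]
finger_gap: 0.0301
grasp_force: 38.0
```

Emit:
{"name": "send_rows", "arguments": {
  "series": [
    [[0,0,-0.4,0,0,0],[0,0,-0.8,0,0,0],[0,0,-0.8,0,0,0],[0,0,0,0,0,0],[0,0,0,0,0,0]]
  ]
}}

```text
time: 7.5
tool_pos: [0.6336, 0.0197, 0.0997]
eef_rot: [0.963, -0.071, 0.258, 0.02]
wrist_force: [0.6, -0.3, 0.0]
finger_gap: 0.0297
grasp_force: 0.0
```

Emit:
{"name": "send_rows", "arguments": {
  "series": [
    [[0,0,0,0,0,0],[0,0,0,0,0,0],[0,0,0,0,0,0]]
  ],
  "hand": 7.5
}}

```text
time: 7.8
tool_pos: [0.6333, 0.0199, 0.0991]
eef_rot: [0.963, -0.071, 0.258, 0.02]
wrist_force: [0.1, -0.2, -0.3]
finger_gap: 0.0723
grasp_force: 0.0
```

Run:
```python
from geo import *
PC=np.array([.6418,.0188,.0849]); rel(PC-.015*N,RS)
from fit import *
fr={"top":grab("top"),"scene":grab("scene")}
# did plate move? high-end half edges in the top view
e=rect(.15,.064,.012); e=[x for x in e if x[0][0]>0.005 and x[1][0]>.005]
print(edgefit({"top":fr["top"]},{"top":e},[*O,YS],[0,1,3],30,2.5,20,verbose=False))
```

```text
to go, tool axes cm [ 0.0302 -0.0208  3.1603] rotvec deg [ 0.1786  0.0521 -0.1889]
t 7.8 pos [0.6333 0.0199 0.0991] F [ 0.1491 -0.1933 -0.3494] gap 0.0723201904220931 grasp 0.0
[ 0.635   0.0174  0.1    -3.994 ]
```

Run:
```python
from h import *
t=grab("top")["image"].astype(float); o=cv2.imread("pics/top0.png")[:,:,::-1].astype(float)
for n,i in(("old",o),("new",t)):
    for v in (140,146,152): 
        row=i[v,285:345].sum(1); row=np.convolve(row,[.25,.5,.25],'same'); g=np.abs(np.diff(row))
        def pk(a,b):
            k=np.arange(a,b); w=g[a-285:b-285]; return (k*w).sum()/w.sum()
        print(n,v,round(pk(296,303),2),round(pk(322,330),2))
    c=i[130:145,304:322].sum(2).mean(1); print(np.round(c).astype(int).tolist())
```

```text
old 140 299.38 324.78
old 146 298.17 325.42
old 152 298.1 325.41
[336, 342, 343, 343, 333, 304, 299, 318, 340, 366, 369, 368, 367, 368, 368]
new 140 299.46 325.37
new 146 298.14 325.33
new 152 298.03 325.43
[342, 350, 350, 350, 340, 310, 305, 325, 346, 373, 377, 375, 374, 375, 376]
```

Emit:
{"name": "send_rows", "arguments": {
  "series": [
    [[0.03,-0.02,0.6,0,0,0],[0,0,1.0,0,0,0],[0,0,0.8,0,0,0],[0,0,0.5,0,0,0],[0,0,0.26,0,0,0],[0,0,0,0,0,0]]
  ]
}}

```text
time: 8.55
tool_pos: [0.6492, 0.0178, 0.0718]
eef_rot: [0.963, -0.071, 0.258, 0.02]
wrist_force: [0.3, -0.3, -0.4]
finger_gap: 0.0746
grasp_force: 0.0
```

Emit:
{"name": "send_rows", "arguments": {
  "series": [
    [[0,0,0,0,0,0],[0,0,0,0,0,0],[0,0,0,0,0,0]]
  ],
  "hand": 5.5,
  "grip_force": 30
}}

```text
time: 8.85
tool_pos: [0.6493, 0.0179, 0.0726]
eef_rot: [0.963, -0.071, 0.258, 0.02]
wrist_force: [-2.3, 0.3, 2.5]
finger_gap: 0.0627
grasp_force: 33.2
```

Run:
```python
from geo import *
PC=np.array([.6418,.0188,.0849]); rel(PC-.015*N,RS)
```

```text
to go, tool axes cm [-0.0374  0.0128  0.0596] rotvec deg [ 0.1816 -0.0005 -0.1723]
t 8.85 pos [0.6493 0.0179 0.0726] F [-2.272   0.3276  2.5268] gap 0.06267354333549094 grasp 33.24095606803894
```

Run:
```python
from geo import *
p,r=cur(); p1=p+.045*N
print("lift: z -0.5,-1,-1.5,-1.5")
plan([.4946,.2923,.055],tool(2.9,0),18,p1,r)
```

```text
lift: z -0.5,-1,-1.5,-1.5
[[-0.4,-0.6,-0.1,0.1,-0.7,-0.3],[-0.8,-1.2,-0.1,0.1,-1.4,-0.5],[-1.1,-1.5,-0.2,0.2,-1.8,-0.7],[-1.1,-1.6,-0.2,0.2,-1.9,-0.6],[-1.0,-1.5,-0.1,0.2,-1.8,-0.7],[-1.0,-1.6,0,0.2,-1.8,-0.7],[-1.0,-1.6,-0.1,0.1,-1.9,-0.7],[-1.0,-1.6,0.1,0.2,-1.8,-0.7],[-1.0,-1.6,0,0.2,-1.8,-0.6],[-0.9,-1.7,0.1,0.2,-1.9,-0.7],[-0.9,-1.6,0.1,0.2,-1.8,-0.7],[-0.9,-1.6,0.2,0.2,-1.8,-0.7]]
[[-0.9,-1.7,0.1,0.2,-1.9,-0.6],[-0.9,-1.7,0.3,0.2,-1.8,-0.7],[-0.8,-1.6,0.2,0.1,-1.9,-0.7],[-0.8,-1.7,0.3,0.2,-1.8,-0.7],[-0.6,-1.3,0.2,0.2,-1.4,-0.5],[-0.2,-0.7,0.2,0.0,-0.7,-0.3]]
end err mm [ 0.454   0.2273 -0.3655] rot deg 0.05763160803470986
```

Emit:
{"name": "send_rows", "arguments": {
  "series": [
    [[0,0,-0.2,0,0,0],[0,0,-0.8,0,0,0],[0,0,-1.5,0,0,0],[0,0,-1.5,0,0,0],[0,0,-0.5,0,0,0],[0,0,0,0,0,0]]
  ]
}}

```text
time: 9.45
tool_pos: [0.6273, 0.021, 0.1124]
eef_rot: [0.963, -0.071, 0.259, 0.02]
wrist_force: [-0.1, -0.9, -0.8]
finger_gap: 0.0627
grasp_force: 34.1
```

Emit:
{"name": "send_rows", "arguments": {
  "series": [
    [[-0.4,-0.6,-0.1,0.1,-0.7,-0.3],[-0.8,-1.2,-0.1,0.1,-1.4,-0.5],[-1.1,-1.5,-0.2,0.2,-1.8,-0.7],[-1.1,-1.6,-0.2,0.2,-1.9,-0.6],[-1.0,-1.5,-0.1,0.2,-1.8,-0.7],[-1.0,-1.6,0,0.2,-1.8,-0.7],[-1.0,-1.6,-0.1,0.1,-1.9,-0.7],[-1.0,-1.6,0.1,0.2,-1.8,-0.7],[-1.0,-1.6,0,0.2,-1.8,-0.6],[-0.9,-1.7,0.1,0.2,-1.9,-0.7],[-0.9,-1.6,0.1,0.2,-1.8,-0.7],[-0.9,-1.6,0.2,0.2,-1.8,-0.7]]
  ]
}}

```text
time: 10.65
tool_pos: [0.5363, 0.2072, 0.0714]
eef_rot: [0.997, -0.005, 0.081, 0.006]
wrist_force: [0.3, 0.6, -1.9]
finger_gap: 0.0631
grasp_force: 34.0
```

Emit:
{"name": "send_rows", "arguments": {
  "series": [
    [[-0.9,-1.7,0.1,0.2,-1.9,-0.6],[-0.9,-1.7,0.3,0.2,-1.8,-0.7],[-0.8,-1.6,0.2,0.1,-1.9,-0.7],[-0.8,-1.7,0.3,0.2,-1.8,-0.7],[-0.6,-1.3,0.2,0.2,-1.4,-0.5],[-0.2,-0.7,0.2,0,-0.7,-0.3],[0,0,0,0,0,0],[0,0,0,0,0,0]]
  ]
}}

```text
time: 11.45
tool_pos: [0.4954, 0.2922, 0.0542]
eef_rot: [1.0, 0.025, -0.0, 0.0]
wrist_force: [-0.7, -0.5, -0.8]
finger_gap: 0.0632
grasp_force: 34.0
```

Run:
```python
from geo import *
rel([.4946,.2923,.055],tool(2.9,0))
p,r=cur()
t=grab("top");s=grab("scene")
W=np.zeros((600,800,3),np.uint8)
def put(f,x0,y0,x1,y1,S,ox,oy):
    W[oy:oy+(y1-y0)*S,ox:ox+(x1-x0)*S]=crop(f["image"],x0,y0,x1,y1,S)
    for d,c in((0.032,(255,0,0)),(.044,(0,0,255))):
        B=np.array([(.075,.032,-d),(.075,-.032,-d),(-.075,-.032,-d),(-.075,.032,-d)]); q=proj(f,r.apply(B)+p)
        q=((q-[x0,y0]+.5)*S+[ox,oy]).astype(np.int32); cv2.polylines(W,[q],True,c,1,cv2.LINE_AA)
put(t,190,200,250,290,4,0,0); put(s,370,190,460,290,4,240,0); put(t,290,120,340,220,3,610,0); put(s,245,190,330,245,4,240,380) if 0 else put(s,250,195,330,260,3,240,400)
cv2.imwrite("pics/p1.png",W[:,:,::-1])
```

```text
to go, tool axes cm [-0.076  -0.0164 -0.0782] rotvec deg [0.0567 0.0203 0.0056]
t 11.45 pos [0.4954 0.2922 0.0542] F [-0.6849 -0.5499 -0.8351] gap 0.06319102814904397 grasp 34.01529908180237
```

View pics/p1.png

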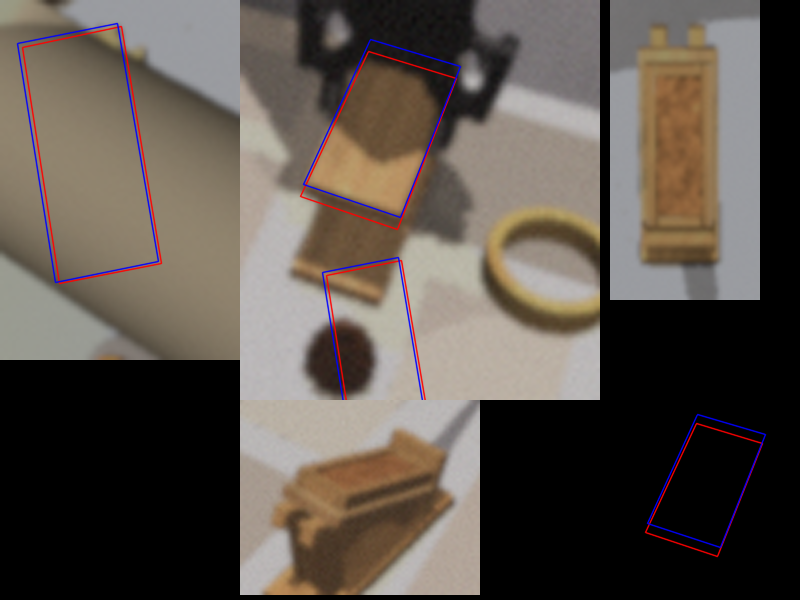

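Run:
```python
from fit import *
from geo import *
s=grab("scene"); o=dict(s); o["image"]=cv2.imread("pics/scene0.png")[:,:,::-1].copy()
p,r=cur(); e=[x for x in rect(.15,.064,.012,8) if min(x[0][0],x[1][0])>0.015]
eb=[x for x in rect(.15,.064,0.,8) if x[0][0]>.07 and x[1][0]>.07]
for z in (p[2]+.032,p[2]+.034):
    for y0 in (1,5): print("held",edgefit({"s":s},{"s":e},[p[0],p[1],z,y0],[0,1,3],0,2.5,30,verbose=False))
for y0 in (1,5): print("pile",edgefit({"s":o},{"s":e},[.498,.293,0,y0],[0,1,3],0,2.5,30,verbose=False), edgefit({"s":o},{"s":e+eb},[.498,.293,0,y0],[0,1,3],0,2.5,30,verbose=False))
print("pilenow", edgefit({"s":s},{"s":[x for x in eb]},[.4975,.2935,0,3],[0],0,2.5,30,verbose=False))
print(p, "held bottom edge",edgefit({"s":s},{"s":eb},[p[0],p[1],p[2]+.032,3],[0],0,2.5,30,verbose=False))
# offset stand fits with the same method
for y0 in (-6,-10): print("new", edgefit({"t":grab("top")},{"t":rect(.14,.056,.016)},[*(O-.016*N),y0],[0,1,3],30,2,30,verbose=False), O-.016*N)
```

```text
held [0.4941 0.2927 0.0866 2.6304]
held [0.4941 0.2927 0.0866 2.6304]
held [0.4959 0.293  0.0886 2.6431]
held [0.4959 0.293  0.0886 2.6431]
pile [0.5032 0.2952 0.     2.7913] [0.4984 0.2948 0.     2.895 ]
pile [0.5032 0.2952 0.     2.7913] [0.4984 0.2948 0.     2.895 ]
pilenow [0.4938 0.2935 0.     3.    ]
[0.4956 0.2917 0.0546] held bottom edge [0.4835 0.2917 0.0866 3.    ]
new [ 0.6383  0.0189  0.0861 -7.2708] [0.6409 0.0189 0.0861]
new [ 0.6387  0.0183  0.0861 -8.7969] [0.6409 0.0189 0.0861]
```

Emit:
{"name": "send_rows", "arguments": {
  "series": [
    [[0,-0.07,0.8,0,0,-0.2],[0,0,1.6,0,0,0],[0,0,1.8,0,0,0],[0,0,1.5,0,0,0],[0,0,0.8,0,0,0],[0,0,0.3,0,0,0],[0,0,0,0,0,0]]
  ]
}}

```text
time: 12.4
tool_pos: [0.4949, 0.2933, -0.014]
eef_rot: [1.0, 0.027, -0.001, 0.0]
wrist_force: [0.9, 0.1, 0.3]
finger_gap: 0.0629
grasp_force: 34.0
```

Run:
```python
from geo import *
rel([.495,.293,-.015],tool(2.9,0))
s=grab("scene")
W=crop(s["image"],380,230,440,280,10); cv2.imwrite("pics/p2.png",W[:,:,::-1])
```

```text
to go, tool axes cm [0.0081 0.0322 0.1043] rotvec deg [0.031  0.059  0.2379]
t 12.4 pos [ 0.4949  0.2933 -0.014 ] F [0.9419 0.1062 0.2653] gap 0.06292981009828137 grasp 34.01882886886597
```

View pics/p2.png

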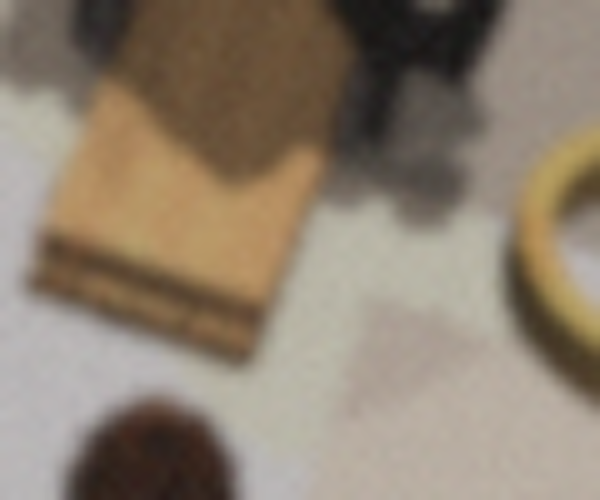

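Run:
```python
from geo import *
from scipy.ndimage import map_coordinates
s=grab("scene"); p,r=cur(); im=s["image"].astype(float).sum(2)
B=R.from_euler('z',2.9,degrees=True)
def edge(c,z,lx=.075): return proj(s,B.apply(np.array([(lx,y,0) for y in np.linspace(-.026,.026,25)]))+[c[0],c[1],z])
held=(p[0],p[1])
e0=edge(held,p[2]+.044); d=e0[-1]-e0[0]; d/=np.linalg.norm(d); n=np.array([-d[1],d[0]]); n*=np.sign(n[1])
off=lambda e:((e-e0)@n).mean()
print("model offsets: held top 0, held bottom",off(edge(held,p[2]+.032)), "pile top/bottom at x .495/.499:",[[round(off(edge((x,.293),z)),2) for z in(.012,0)] for x in(.493,.495,.497,.499)])
k=np.arange(-3,8,.25)
prof=map_coordinates(im,[e0[:,1,None]+n[1]*k,e0[:,0,None]+n[0]*k],order=1).mean(0)
print([(float(a),int(b)) for a,b in zip(k,prof)])
# side edges: +y side for each: held top edge vs pile
def side(c,z,sg): return proj(s,B.apply(np.array([(x,sg*.032,0) for x in np.linspace(.045,.072,10)]))+[c[0],c[1],z])
# left/right ends of end edge along d at held top level and pile bottom level
for nm,k0 in(("held face",.9),("pile face",4.4)):
    q=e0.mean(0)+n*k0; kk=np.arange(-18,18.1,.25)
    pr=np.mean([map_coordinates(im,[q[1]+n[1]*a+d[1]*kk,q[0]+n[0]*a+d[0]*kk],order=1) for a in(-.3,0,.3)],0)
    g=np.abs(np.gradient(pr)); L=kk[:50][np.argmax(g[:50])]; Rr=kk[-50:][np.argmax(g[-50:])]; 
    w=g[:50]*(abs(kk[:50]-L)<1); v=g[-50:]*(abs(kk[-50:]-Rr)<1)
    print(nm,(kk[:50]*w).sum()/w.sum(),(kk[-50:]*v).sum()/v.sum())
def endpts(c,z): 
    q=proj(s,B.apply(np.array([(.075,-.032,0),(.075,.032,0)]))+[c[0],c[1],z]); return ((q-e0.mean(0))@d).round(2)
print("model held",endpts(held,p[2]+.038),"pile",endpts((.495,.293),.004),endpts((.495,.295),.004))
```

```text
model offsets: held top 0, held bottom 2.8234727611785293 pile top/bottom at x .495/.499: [[np.float64(3.72), np.float64(6.48)], [np.float64(4.3), np.float64(7.05)], [np.float64(4.88), np.float64(7.63)], [np.float64(5.46), np.float64(8.21)]]
[(-3.0, 432), (-2.75, 431), (-2.5, 430), (-2.25, 427), (-2.0, 422), (-1.75, 414), (-1.5, 403), (-1.25, 388), (-1.0, 371), (-0.75, 351), (-0.5, 328), (-0.25, 306), (0.0, 284), (0.25, 264), (0.5, 246), (0.75, 233), (1.0, 225), (1.25, 221), (1.5, 221), (1.75, 226), (2.0, 233), (2.25, 242), (2.5, 253), (2.75, 262), (3.0, 270), (3.25, 275), (3.5, 278), (3.75, 277), (4.0, 273), (4.25, 268), (4.5, 264), (4.75, 261), (5.0, 262), (5.25, 268), (5.5, 282), (5.75, 302), (6.0, 327), (6.25, 356), (6.5, 386), (6.75, 416), (7.0, 443), (7.25, 467), (7.5, 487), (7.75, 503)]
held face -11.05623669695843 13.017956607056563
pile face -10.803686439727775 13.044023549936192
model held [-11.93  12.46] pile [-11.37  12.68] [-10.64  13.44]
```

Emit:
{"name": "send_rows", "arguments": {
  "series": [
    [[0,0.08,0.1,0,0,0],[0,0,0.1,0,0,0],[0,0,0.1,0,0,0]]
  ]
}}

```text
time: 12.8
tool_pos: [0.4954, 0.2924, -0.0164]
eef_rot: [1.0, 0.027, 0.0, 0.0]
wrist_force: [-0.3, -0.0, -1.7]
finger_gap: 0.0627
grasp_force: 34.0
```

Emit:
{"name": "send_rows", "arguments": {
  "series": [
    [[0,0,0.05,0,0,0],[0,0,0.05,0,0,0]]
  ]
}}

```text
time: 13.0
tool_pos: [0.4951, 0.2924, -0.0176]
eef_rot: [1.0, 0.027, -0.0, 0.0]
wrist_force: [-0.3, -0.1, -1.2]
finger_gap: 0.0632
grasp_force: 34.0
```

Emit:
{"name": "send_rows", "arguments": {
  "series": [
    [[0,0,0.05,0,0,0],[0,0,0.05,0,0,0]]
  ]
}}

```text
time: 13.2
tool_pos: [0.4952, 0.2924, -0.0186]
eef_rot: [1.0, 0.027, -0.0, 0.0]
wrist_force: [0.4, 0.1, -1.0]
finger_gap: 0.0628
grasp_force: 34.0
```

Emit:
{"name": "send_rows", "arguments": {
  "series": [
    [[-0.03,0,0.05,0,0,0],[0,0,0.05,0,0,0]]
  ]
}}

```text
time: 13.4
tool_pos: [0.495, 0.2925, -0.0191]
eef_rot: [1.0, 0.027, -0.0, 0.0]
wrist_force: [-3.1, -3.2, 9.4]
finger_gap: 0.0632
grasp_force: 35.1
```

Emit:
{"name": "send_rows", "arguments": {
  "series": [
    [[0,0,0.05,0,0,0]]
  ]
}}

```text
time: 13.5
tool_pos: [0.495, 0.2924, -0.0192]
eef_rot: [1.0, 0.027, 0.0, 0.0]
wrist_force: [-5.1, -5.0, 14.8]
finger_gap: 0.0631
grasp_force: 35.6
```

Emit:
{"name": "send_rows", "arguments": {
  "series": [
    [[0,0,0.05,0,0,0]]
  ]
}}

```text
time: 13.6
tool_pos: [0.495, 0.2925, -0.0192]
eef_rot: [1.0, 0.027, 0.0, 0.001]
wrist_force: [-6.7, -7.2, 19.0]
finger_gap: 0.0632
grasp_force: 36.1
```

Emit:
{"name": "send_rows", "arguments": {
  "series": [
    [[0,0,-0.1,0,0,0],[0,0,0,0,0,0]]
  ]
}}

```text
time: 13.8
tool_pos: [0.4951, 0.2926, -0.0191]
eef_rot: [1.0, 0.027, 0.0, 0.0]
wrist_force: [-0.9, -1.3, 5.6]
finger_gap: 0.0629
grasp_force: 34.7
```

Emit:
{"name": "send_rows", "arguments": {
  "series": [
    [[0,0,0,0,0,0],[0,0,0,0,0,0]]
  ],
  "hand": 7.6
}}

```text
time: 14.0
tool_pos: [0.4948, 0.2924, -0.0198]
eef_rot: [1.0, 0.027, -0.0, 0.0]
wrist_force: [0.0, 0.1, 0.1]
finger_gap: 0.0757
grasp_force: 0.0
```

Emit:
{"name": "send_rows", "arguments": {
  "series": [
    [[0,0,-0.5,0,0,0],[0,0,-1.5,0,0,0],[0,0,-3.0,0,0,0],[0,0,-3.0,0,0,0]]
  ]
}}

```text
time: 14.4
tool_pos: [0.4945, 0.2926, 0.0621]
eef_rot: [1.0, 0.027, -0.001, 0.0]
wrist_force: [0.6, -0.8, 0.0]
finger_gap: 0.0764
grasp_force: 0.0
```

```bash
cat >> geo.py <<'E'
XS=RsB.apply([1,0,0])
O2=np.array([.6339,.0201,.0995])
ON=O2-.016*N-.0045*XS
GN=ON-.0297*N
OL=O2-.028*N; GL=OL-.0311*N
E
python3 - <<'E'
from geo import *
print("GN",GN,"GL",GL); plan(GN+.05*N,RS,14)
from fit import *
t=grab("top")
for y0 in (-6,-10): print(edgefit({"t":t},{"t":rect(.14,.056,.016)},[*ON,y0],[0,1,3],30,2,30,verbose=False),ON)
e=[x for x in rect(.14,.056,.016)]; e=e[5:10]+e[15:]
for y0 in (-6,-8,-10): print(edgefit({"t":t},{"t":e},[*ON,y0],[1,3],30,2,30,verbose=False))
E
```

```text
GN [0.6527 0.0174 0.0577] GL [0.6631 0.0159 0.0483]
[[0.4,0.9,-0.1,-0.1,1.0,0.4],[0.7,1.7,-0.2,-0.2,1.8,0.6],[1.0,2.2,-0.3,-0.2,2.4,0.9],[1.1,2.3,-0.2,-0.3,2.5,0.9],[1.1,2.2,-0.2,-0.2,2.4,0.9],[1.1,2.2,0,-0.2,2.4,0.9],[1.2,2.2,-0.1,-0.3,2.5,0.9],[1.2,2.1,0.1,-0.2,2.4,0.9],[1.3,2.2,0.0,-0.3,2.4,1.0],[1.3,2.1,0.2,-0.2,2.5,0.9],[1.3,2.1,0.2,-0.2,2.4,0.9],[1.3,2.1,0.3,-0.3,2.5,0.9]]
[[1.0,1.5,0.2,-0.2,1.8,0.6],[0.5,0.8,0.2,-0.1,1.0,0.4]]
end err mm [-0.1868  0.4993 -0.1927] rot deg 0.06585114116628403
[ 0.6398  0.0235  0.0834 -5.2682] [0.638  0.0195 0.0834]
[ 0.6394  0.0182  0.0834 -8.8201] [0.638  0.0195 0.0834]
[ 0.638   0.0238  0.0834 -4.9465]
[ 0.638   0.0184  0.0834 -8.7899]
[ 0.638   0.0184  0.0834 -8.8739]
```

Emit:
{"name": "send_rows", "arguments": {
  "series": [
    [[0.4,0.9,-0.1,-0.1,1.0,0.4],[0.7,1.7,-0.2,-0.2,1.8,0.6],[1.0,2.2,-0.3,-0.2,2.4,0.9],[1.1,2.3,-0.2,-0.3,2.5,0.9],[1.1,2.2,-0.2,-0.2,2.4,0.9],[1.1,2.2,0,-0.2,2.4,0.9],[1.2,2.2,-0.1,-0.3,2.5,0.9],[1.2,2.1,0.1,-0.2,2.4,0.9],[1.3,2.2,0,-0.3,2.4,1.0],[1.3,2.1,0.2,-0.2,2.5,0.9],[1.3,2.1,0.2,-0.2,2.4,0.9],[1.3,2.1,0.3,-0.3,2.5,0.9]]
  ]
}}

```text
time: 15.65
tool_pos: [0.6158, 0.0442, 0.0957]
eef_rot: [0.97, -0.061, 0.236, 0.018]
wrist_force: [-0.1, 0.5, 0.9]
finger_gap: 0.0759
grasp_force: 0.0
```

Emit:
{"name": "send_rows", "arguments": {
  "series": [
    [[1.0,1.5,0.2,-0.2,1.8,0.6],[0.5,0.8,0.2,-0.1,1.0,0.4],[0,0,0,0,0,0],[0,0,0,0,0,0]]
  ]
}}

```text
time: 16.05
tool_pos: [0.6276, 0.0219, 0.0991]
eef_rot: [0.963, -0.069, 0.258, 0.019]
wrist_force: [0.2, -0.5, 0.6]
finger_gap: 0.0761
grasp_force: 0.0
```

Run:
```python
from geo import *
rel(GN+[0,-.0005,0],tool(-8.5,30))
```

```text
to go, tool axes cm [0.1326 0.134  4.8618] rotvec deg [-0.1058 -0.0386  0.2737]
t 16.05 pos [0.6276 0.0219 0.0991] F [ 0.1965 -0.5332  0.5609] gap 0.07614336305808979 grasp 0.0
```

Emit:
{"name": "send_rows", "arguments": {
  "series": [
    [[0.1,0.1,0.7,0,0,0.2],[0,0,1.4,0,0,0],[0,0,1.4,0,0,0],[0,0,0.7,0,0,0],[0,0,0.3,0,0,0],[0,0,0,0,0,0],[0,0,0,0,0,0]]
  ]
}}

```text
time: 16.75
tool_pos: [0.6511, 0.0173, 0.0612]
eef_rot: [0.963, -0.071, 0.259, 0.018]
wrist_force: [-0.1, 0.4, -0.0]
finger_gap: 0.0763
grasp_force: 0.0
```

Run:
```python
from geo import *
rel(GN+[0,-.0005,0],tool(-8.5,30))
```

```text
to go, tool axes cm [-0.0399  0.0201  0.385 ] rotvec deg [-0.1079 -0.1009  0.0602]
t 16.75 pos [0.6511 0.0173 0.0612] F [-0.0973  0.3949 -0.0438] gap 0.07633319073169294 grasp 0.0
```

Emit:
{"name": "send_rows", "arguments": {
  "series": [
    [[0,0,0.2,0,0,0],[0,0,0.18,0,0,0],[0,0,0,0,0,0]]
  ]
}}

```text
time: 17.05
tool_pos: [0.6529, 0.0165, 0.0575]
eef_rot: [0.963, -0.071, 0.259, 0.019]
wrist_force: [0.1, 0.5, 0.1]
finger_gap: 0.0757
grasp_force: 0.0
```

Emit:
{"name": "send_rows", "arguments": {
  "series": [
    [[0,0,0,0,0,0],[0,0,0,0,0,0],[0,0,0,0,0,0]]
  ],
  "hand": 4.7,
  "grip_force": 30
}}

```text
time: 17.35
tool_pos: [0.6528, 0.0166, 0.0577]
eef_rot: [0.963, -0.071, 0.259, 0.019]
wrist_force: [-2.3, -0.3, 3.5]
finger_gap: 0.0556
grasp_force: 31.8
```

Run:
```python
from geo import *
rel(GN+[0,-.0005,0],tool(-8.5,30))
```

```text
to go, tool axes cm [-0.0197 -0.0235 -0.0053] rotvec deg [-0.0751 -0.0894  0.0479]
t 17.35 pos [0.6528 0.0166 0.0577] F [-2.3292 -0.2558  3.492 ] gap 0.05559233397865814 grasp 31.78582727909088
```

Emit:
{"name": "send_rows", "arguments": {
  "series": [
    [[0,0,-0.2,0,0,0],[0,0,-0.8,0,0,0],[0,0,-1.5,0,0,0],[0,0,-1.8,0,0,0],[0,0,-0.7,0,0,0],[0,0,0,0,0,0]]
  ]
}}

```text
time: 17.95
tool_pos: [0.6282, 0.0203, 0.102]
eef_rot: [0.963, -0.071, 0.26, 0.019]
wrist_force: [-0.3, -0.4, -0.8]
finger_gap: 0.0551
grasp_force: 33.4
```

Run:
```python
from geo import *
plan([.527,-.364,.07],tool(-4,0),20)
rel([.527,-.364,.07],tool(-4,0))
```

```text
[[-0.1,0.9,0.0,0.0,-0.7,-0.1],[-0.2,1.6,0.0,0.1,-1.2,-0.2],[-0.3,2.1,0.1,0.0,-1.6,-0.2],[-0.4,2.2,0.0,0.1,-1.7,-0.2],[-0.3,2.1,0.1,0.1,-1.6,-0.3],[-0.3,2.2,0.0,0.0,-1.7,-0.2],[-0.3,2.2,0.1,0.1,-1.6,-0.3],[-0.4,2.1,0.1,0.0,-1.7,-0.2],[-0.3,2.2,0.0,0.1,-1.6,-0.2],[-0.4,2.1,0.1,0.1,-1.7,-0.3],[-0.3,2.1,0.1,0.0,-1.6,-0.2],[-0.4,2.2,0.1,0.1,-1.7,-0.2]]
[[-0.4,2.1,0.1,0.0,-1.6,-0.3],[-0.3,2.2,0.2,0.1,-1.7,-0.2],[-0.4,2.1,0.1,0.1,-1.6,-0.2],[-0.4,2.2,0.1,0.0,-1.7,-0.3],[-0.4,2.1,0.2,0.1,-1.6,-0.2],[-0.4,2.1,0.1,0.1,-1.7,-0.3],[-0.3,1.6,0.1,0.0,-1.2,-0.1],[-0.2,0.9,0.1,0.0,-0.7,-0.1]]
end err mm [-0.3381 -0.0593  0.1386] rot deg 0.050339944155343146
to go, tool axes cm [-5.3871 39.5005  0.5388] rotvec deg [  1.1275 -30.1692  -4.3286]
t 17.95 pos [0.6282 0.0203 0.102 ] F [-0.2565 -0.4003 -0.8353] gap 0.05512724198372065 grasp 33.36706101894379
```

Emit:
{"name": "send_rows", "arguments": {
  "series": [
    [[-0.1,0.9,0,0,-0.7,-0.1],[-0.2,1.6,0,0.1,-1.2,-0.2],[-0.3,2.1,0.1,0,-1.6,-0.2],[-0.4,2.2,0,0.1,-1.7,-0.2],[-0.3,2.1,0.1,0.1,-1.6,-0.3],[-0.3,2.2,0,0,-1.7,-0.2],[-0.3,2.2,0.1,0.1,-1.6,-0.3],[-0.4,2.1,0.1,0,-1.7,-0.2],[-0.3,2.2,0,0.1,-1.6,-0.2],[-0.4,2.1,0.1,0.1,-1.7,-0.3],[-0.3,2.1,0.1,0,-1.6,-0.2],[-0.4,2.2,0.1,0.1,-1.7,-0.2]]
  ]
}}

```text
time: 19.15
tool_pos: [0.5657, -0.2148, 0.0804]
eef_rot: [0.994, -0.05, 0.1, 0.007]
wrist_force: [0.1, 0.8, -0.5]
finger_gap: 0.0556
grasp_force: 33.3
```

Emit:
{"name": "send_rows", "arguments": {
  "series": [
    [[-0.4,2.1,0.1,0,-1.6,-0.3],[-0.3,2.2,0.2,0.1,-1.7,-0.2],[-0.4,2.1,0.1,0.1,-1.6,-0.2],[-0.4,2.2,0.1,0,-1.7,-0.3],[-0.4,2.1,0.2,0.1,-1.6,-0.2],[-0.4,2.1,0.1,0.1,-1.7,-0.3],[-0.3,1.6,0.1,0,-1.2,-0.1],[-0.2,0.9,0.1,0,-0.7,-0.1],[0,0,0,0,0,0],[0,0,0,0,0,0]]
  ]
}}

```text
time: 20.15
tool_pos: [0.5267, -0.3631, 0.0683]
eef_rot: [0.999, -0.035, -0.001, -0.0]
wrist_force: [-0.0, 0.4, -1.2]
finger_gap: 0.0556
grasp_force: 33.3
```

Run:
```python
from geo import *
rel([.527,-.364,.07],tool(-4,0))
p,r=cur()
s=grab("scene");t=grab("top")
W=np.zeros((500,800,3),np.uint8)
def put(f,x0,y0,x1,y1,S,ox,oy):
    c=crop(f["image"],x0,y0,x1,y1,S)
    for d,col in((0.030,(255,0,0)),(.046,(0,0,255))):
        B=np.array([(.07,.028,-d),(.07,-.028,-d),(-.07,-.028,-d),(-.07,.028,-d)]); q=proj(f,r.apply(B)+p)
        cv2.polylines(c,[((q-[x0,y0]+.5)*S).astype(np.int32)],True,col,1,cv2.LINE_AA)
    W[oy:oy+c.shape[0],ox:ox+c.shape[1]]=c
put(s,150,120,290,245,4,0,0); put(t,290,120,340,220,4,600,0)
cv2.imwrite("pics/b1.png",W[:,:,::-1])
```

```text
to go, tool axes cm [ 0.0397  0.0896 -0.1661] rotvec deg [-0.0458  0.14    0.0018]
t 20.15 pos [ 0.5267 -0.3631  0.0683] F [-0.0194  0.4153 -1.1865] gap 0.055577440040308373 grasp 33.33077788352966
```

View pics/b1.png

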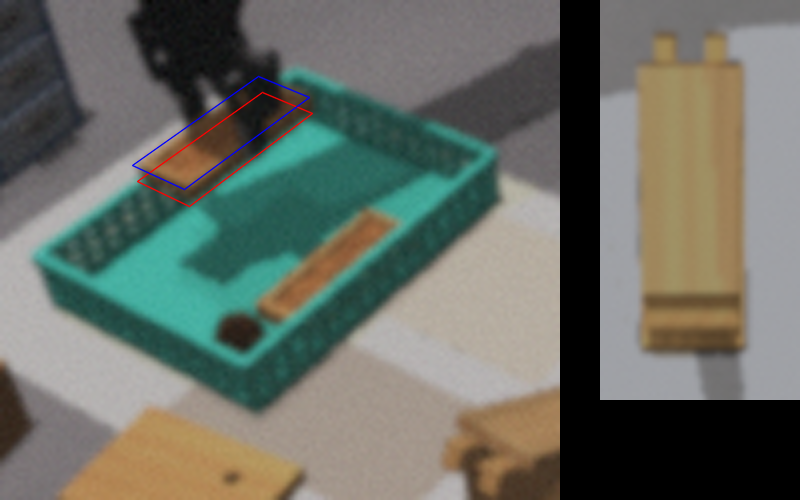

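Emit:
{"name": "send_rows", "arguments": {
  "series": [
    [[0,0.07,0.8,0,0.1,0],[0,0,1.6,0,0,0],[0,0,2.0,0,0,0],[0,0,2.0,0,0,0],[0,0,1.4,0,0,0],[0,0,0.7,0,0,0],[0,0,0.2,0,0,0],[0,0,0,0,0,0]]
  ]
}}

```text
time: 21.05
tool_pos: [0.5266, -0.3648, -0.018]
eef_rot: [0.999, -0.035, -0.0, 0.0]
wrist_force: [1.0, 0.5, -0.9]
finger_gap: 0.0553
grasp_force: 33.3
```

Emit:
{"name": "send_rows", "arguments": {
  "series": [
    [[0,0,0.1,0,0,0],[0,0,0.1,0,0,0]]
  ]
}}

```text
time: 21.25
tool_pos: [0.527, -0.3651, -0.0192]
eef_rot: [0.999, -0.035, 0.0, 0.001]
wrist_force: [-0.7, -0.4, -1.1]
finger_gap: 0.0551
grasp_force: 33.3
```

Emit:
{"name": "send_rows", "arguments": {
  "series": [
    [[0,0,0.1,0,0,0],[0,0,0.1,0,0,0]]
  ]
}}

```text
time: 21.45
tool_pos: [0.5265, -0.3649, -0.0218]
eef_rot: [0.999, -0.035, -0.0, 0.0]
wrist_force: [-0.1, 0.7, -0.3]
finger_gap: 0.0551
grasp_force: 33.3
```

Emit:
{"name": "send_rows", "arguments": {
  "series": [
    [[0,0,0.1,0,0,0],[0,0,0.05,0,0,0],[0,0,0.05,0,0,0]]
  ]
}}

```text
time: 21.75
tool_pos: [0.5263, -0.3648, -0.0242]
eef_rot: [0.999, -0.035, -0.0, 0.0]
wrist_force: [-0.6, 0.3, -0.6]
finger_gap: 0.0549
grasp_force: 33.3
```

Emit:
{"name": "send_rows", "arguments": {
  "series": [
    [[0,0,0.05,0,0,0],[0,0,0.05,0,0,0]]
  ]
}}

```text
time: 21.95
tool_pos: [0.5263, -0.3648, -0.0252]
eef_rot: [0.999, -0.035, -0.0, 0.0]
wrist_force: [-0.4, 0.3, -0.4]
finger_gap: 0.0555
grasp_force: 33.3
```

Emit:
{"name": "send_rows", "arguments": {
  "series": [
    [[0,0,0.05,0,0,0]]
  ]
}}

```text
time: 22.05
tool_pos: [0.5264, -0.3647, -0.0256]
eef_rot: [0.999, -0.035, -0.0, 0.0]
wrist_force: [-0.3, 0.7, -0.9]
finger_gap: 0.0554
grasp_force: 33.3
```

Emit:
{"name": "send_rows", "arguments": {
  "series": [
    [[0,0,0.05,0,0,0]]
  ]
}}

```text
time: 22.15
tool_pos: [0.5264, -0.3648, -0.0258]
eef_rot: [0.999, -0.035, -0.0, 0.0]
wrist_force: [-3.5, 1.4, 6.1]
finger_gap: 0.0551
grasp_force: 34.2
```

Emit:
{"name": "send_rows", "arguments": {
  "series": [
    [[0,0,0.02,0,0,0],[0,0,0,0,0,0]]
  ]
}}

```text
time: 22.35
tool_pos: [0.5263, -0.3648, -0.0258]
eef_rot: [0.999, -0.035, -0.0, 0.0]
wrist_force: [-3.0, 0.5, 5.1]
finger_gap: 0.055
grasp_force: 33.9
```

Emit:
{"name": "send_rows", "arguments": {
  "series": [
    [[0,0,0,0,0,0],[0,0,0,0,0,0]]
  ],
  "hand": 6.6
}}

```text
time: 22.55
tool_pos: [0.5264, -0.3648, -0.0264]
eef_rot: [0.999, -0.035, -0.0, 0.0]
wrist_force: [-0.8, 0.4, -0.5]
finger_gap: 0.0658
grasp_force: 0.0
```

Emit:
{"name": "send_rows", "arguments": {
  "series": [
    [[0,0,-0.5,0,0,0],[0,0,-1.5,0,0,0],[0,0,-3.0,0,0,0],[0,0,-4.0,0,0,0],[0,0,-3.0,0,0,0]]
  ]
}}

```text
time: 23.05
tool_pos: [0.5273, -0.3649, 0.0975]
eef_rot: [0.999, -0.035, 0.001, 0.001]
wrist_force: [0.9, -0.2, -0.0]
finger_gap: 0.0658
grasp_force: 0.0
```

Run:
```python
from geo import *
from fit import *
t=grab("top")
for y0 in (-7,-10): print(edgefit({"t":t},{"t":rect(.15,.064,.012)},[*OL,y0],[0,1,3],30,2.5,30,verbose=False),OL)
plan(GL+.06*N,RS,18)
```

```text
[ 0.6475  0.0184  0.0753 -7.9182] [0.6478 0.0181 0.0753]
[ 0.6475  0.0184  0.0753 -7.9182] [0.6478 0.0181 0.0753]
[[0.2,-1.0,0.0,0,0.7,0.1],[0.3,-1.8,0.0,-0.1,1.4,0.2],[0.5,-2.4,0.0,0,1.8,0.2],[0.4,-2.4,0.1,-0.1,1.8,0.3],[0.5,-2.4,0.0,0,1.8,0.3],[0.4,-2.4,0.1,-0.1,1.8,0.2],[0.4,-2.4,0.0,0,1.8,0.3],[0.4,-2.5,0.1,-0.1,1.8,0.2],[0.4,-2.4,0.1,0,1.8,0.3],[0.3,-2.4,0.1,-0.1,1.9,0.2],[0.4,-2.4,0.1,0,1.8,0.3],[0.3,-2.5,0.1,-0.1,1.8,0.2]]
[[0.3,-2.4,0.2,0,1.8,0.3],[0.4,-2.4,0.1,-0.1,1.8,0.3],[0.2,-2.5,0.1,0,1.8,0.2],[0.3,-2.4,0.2,-0.1,1.8,0.3],[0.2,-1.8,0.1,0,1.4,0.2],[0.1,-1.0,0.1,0,0.7,0.1]]
end err mm [ 0.0567  0.0465 -0.3828] rot deg 0.05334526775928018
```

Emit:
{"name": "send_rows", "arguments": {
  "series": [
    [[0.2,-1.0,0,0,0.7,0.1],[0.3,-1.8,0,-0.1,1.4,0.2],[0.5,-2.4,0,0,1.8,0.2],[0.4,-2.4,0.1,-0.1,1.8,0.3],[0.5,-2.4,0,0,1.8,0.3],[0.4,-2.4,0.1,-0.1,1.8,0.2],[0.4,-2.4,0,0,1.8,0.3],[0.4,-2.5,0.1,-0.1,1.8,0.2],[0.4,-2.4,0.1,0,1.8,0.3],[0.3,-2.4,0.1,-0.1,1.9,0.2],[0.4,-2.4,0.1,0,1.8,0.3],[0.3,-2.5,0.1,-0.1,1.8,0.2]]
  ],
  "hand": 7.6
}}

```text
time: 24.3
tool_pos: [0.5966, -0.0987, 0.0925]
eef_rot: [0.983, -0.059, 0.175, 0.011]
wrist_force: [0.7, 0.2, 0.8]
finger_gap: 0.0761
grasp_force: 0.0
```

Emit:
{"name": "send_rows", "arguments": {
  "series": [
    [[0.3,-2.4,0.2,0,1.8,0.3],[0.4,-2.4,0.1,-0.1,1.8,0.3],[0.2,-2.5,0.1,0,1.8,0.2],[0.3,-2.4,0.2,-0.1,1.8,0.3],[0.2,-1.8,0.1,0,1.4,0.2],[0.1,-1.0,0.1,0,0.7,0.1],[0,0,0,0,0,0],[0,0,0,0,0,0]]
  ]
}}

```text
time: 25.1
tool_pos: [0.6295, 0.0217, 0.0914]
eef_rot: [0.965, -0.07, 0.253, 0.016]
wrist_force: [0.0, 0.1, 0.7]
finger_gap: 0.0761
grasp_force: 0.0
```

Run:
```python
from geo import *
rel(GL,tool(-8,30))
```

```text
to go, tool axes cm [0.8592 0.113  5.4251] rotvec deg [-0.1398  0.5924 -0.3001]
t 25.1 pos [0.6295 0.0217 0.0914] F [0.0287 0.0632 0.7083] gap 0.07610227897731756 grasp 0.0
```

Emit:
{"name": "send_rows", "arguments": {
  "series": [
    [[0.4,0.1,0.7,-0.1,0.6,-0.2],[0.4,0,1.4,0,0,0],[0,0,1.6,0,0,0],[0,0,0.8,0,0,0],[0,0,0.3,0,0,0],[0,0,0,0,0,0],[0,0,0,0,0,0]]
  ]
}}

```text
time: 25.8
tool_pos: [0.6607, 0.0163, 0.0546]
eef_rot: [0.963, -0.069, 0.259, 0.017]
wrist_force: [0.5, 0.2, -0.2]
finger_gap: 0.076
grasp_force: 0.0
```

Run:
```python
from geo import *
rel(GL,tool(-8,30))
```

```text
to go, tool axes cm [-0.1001  0.0032  0.6725] rotvec deg [-0.0381 -0.0931 -0.1525]
t 25.8 pos [0.6607 0.0163 0.0546] F [ 0.4959  0.2397 -0.2319] gap 0.07601383046766393 grasp 0.0
```

Emit:
{"name": "send_rows", "arguments": {
  "series": [
    [[-0.1,0,0.4,0,0,0],[0,0,0.27,0,0,0],[0,0,0,0,0,0]]
  ]
}}

```text
time: 26.1
tool_pos: [0.663, 0.0159, 0.0476]
eef_rot: [0.963, -0.069, 0.259, 0.018]
wrist_force: [-0.2, 0.0, 0.3]
finger_gap: 0.0761
grasp_force: 0.0
```

Emit:
{"name": "send_rows", "arguments": {
  "series": [
    [[0,0,0,0,0,0],[0,0,0,0,0,0],[0,0,0,0,0,0]]
  ],
  "hand": 5.5,
  "grip_force": 30
}}

```text
time: 26.4
tool_pos: [0.663, 0.016, 0.048]
eef_rot: [0.963, -0.069, 0.259, 0.017]
wrist_force: [-3.7, -0.5, 3.5]
finger_gap: 0.0633
grasp_force: 32.8
```

Run:
```python
from geo import *
rel(GL,tool(-8,30))
p,r=cur(); plan([.4947,.2924,.055],tool(2.9,0),20,p+.05*N,r)
```

```text
to go, tool axes cm [ 0.0289  0.0099 -0.0244] rotvec deg [-0.0319 -0.0718 -0.1456]
t 26.4 pos [0.663 0.016 0.048] F [-3.6592 -0.4811  3.4775] gap 0.06325494163888772 grasp 32.84583270549774
[[-0.4,-0.5,-0.1,0.1,-0.7,-0.2],[-0.7,-1.1,-0.3,0.1,-1.2,-0.5],[-0.9,-1.4,-0.2,0.1,-1.6,-0.6],[-1.0,-1.3,-0.3,0.2,-1.7,-0.6],[-0.9,-1.4,-0.2,0.1,-1.6,-0.5],[-0.9,-1.4,-0.2,0.2,-1.6,-0.6],[-1.0,-1.5,-0.2,0.1,-1.7,-0.6],[-0.9,-1.4,-0.1,0.2,-1.6,-0.6],[-0.9,-1.4,-0.1,0.1,-1.7,-0.6],[-0.9,-1.5,-0.1,0.2,-1.6,-0.6],[-0.8,-1.4,0,0.1,-1.6,-0.6],[-0.9,-1.5,-0.1,0.2,-1.7,-0.6]]
[[-0.8,-1.5,0.0,0.2,-1.6,-0.6],[-0.8,-1.4,0.1,0.1,-1.6,-0.5],[-0.8,-1.5,0.1,0.2,-1.7,-0.6],[-0.8,-1.5,0.0,0.1,-1.6,-0.6],[-0.8,-1.5,0.2,0.2,-1.7,-0.6],[-0.8,-1.6,0.1,0.1,-1.6,-0.6],[-0.5,-1.1,0.1,0.1,-1.2,-0.4],[-0.3,-0.6,0.1,0.1,-0.7,-0.3]]
end err mm [-0.0091 -0.0726  0.1569] rot deg 0.024281605692127724
```

Emit:
{"name": "send_rows", "arguments": {
  "series": [
    [[0,0,-0.2,0,0,0],[0,0,-0.8,0,0,0],[0,0,-1.5,0,0,0],[0,0,-1.8,0,0,0],[0,0,-0.7,0,0,0],[0,0,0,0,0,0]]
  ]
}}

```text
time: 27.0
tool_pos: [0.6386, 0.0194, 0.0924]
eef_rot: [0.963, -0.069, 0.26, 0.018]
wrist_force: [0.3, -0.6, -1.1]
finger_gap: 0.0631
grasp_force: 34.7
```

Emit:
{"name": "send_rows", "arguments": {
  "series": [
    [[-0.4,-0.5,-0.1,0.1,-0.7,-0.2],[-0.7,-1.1,-0.3,0.1,-1.2,-0.5],[-0.9,-1.4,-0.2,0.1,-1.6,-0.6],[-1.0,-1.3,-0.3,0.2,-1.7,-0.6],[-0.9,-1.4,-0.2,0.1,-1.6,-0.5],[-0.9,-1.4,-0.2,0.2,-1.6,-0.6],[-1.0,-1.5,-0.2,0.1,-1.7,-0.6],[-0.9,-1.4,-0.1,0.2,-1.6,-0.6],[-0.9,-1.4,-0.1,0.1,-1.7,-0.6],[-0.9,-1.5,-0.1,0.2,-1.6,-0.6],[-0.8,-1.4,0,0.1,-1.6,-0.6],[-0.9,-1.5,-0.1,0.2,-1.7,-0.6]]
  ]
}}

```text
time: 28.2
tool_pos: [0.5497, 0.1863, 0.0682]
eef_rot: [0.995, -0.011, 0.1, 0.007]
wrist_force: [0.6, 0.2, -0.5]
finger_gap: 0.0631
grasp_force: 34.6
```

Emit:
{"name": "send_rows", "arguments": {
  "series": [
    [[-0.8,-1.5,0,0.2,-1.6,-0.6],[-0.8,-1.4,0.1,0.1,-1.6,-0.5],[-0.8,-1.5,0.1,0.2,-1.7,-0.6],[-0.8,-1.5,0,0.1,-1.6,-0.6],[-0.8,-1.5,0.2,0.2,-1.7,-0.6],[-0.8,-1.6,0.1,0.1,-1.6,-0.6],[-0.5,-1.1,0.1,0.1,-1.2,-0.4],[-0.3,-0.6,0.1,0.1,-0.7,-0.3],[0,0,0,0,0,0],[0,0,0,0,0,0]]
  ]
}}

```text
time: 29.2
tool_pos: [0.495, 0.2917, 0.0549]
eef_rot: [1.0, 0.025, -0.0, 0.0]
wrist_force: [-0.8, -0.3, -1.6]
finger_gap: 0.0629
grasp_force: 34.6
```

Run:
```python
from geo import *
from fit import *
rel([.495,.2924,.055],tool(3.1,0))
p,r=cur(); s=grab("scene")
e=[x for x in rect(.15,.064,.012,8) if min(x[0][0],x[1][0])>0.015]
for z in (p[2]+.032,p[2]+.034): print("held",edgefit({"s":s},{"s":e},[p[0],p[1],z,3],[0,1,3],0,2.5,30,verbose=False))
# caul_top on pile, seen in top image taken after release? (arm was away): use now-visible top view if clear
```

```text
to go, tool axes cm [ 0.0071 -0.0689 -0.0117] rotvec deg [ 0.0081  0.0022 -0.2061]
t 29.2 pos [0.495  0.2917 0.0549] F [-0.7973 -0.2781 -1.5539] gap 0.0629457014102265 grasp 34.61934685707092
held [0.4935 0.2928 0.0869 2.0029]
held [0.4952 0.2931 0.0889 1.9876]
```

Emit:
{"name": "send_rows", "arguments": {
  "series": [
    [[0.02,-0.05,0.7,0,0,-0.4],[0,0,1.3,0,0,-0.4],[0,0,1.5,0,0,0],[0,0,1.2,0,0,0],[0,0,0.6,0,0,0],[0,0,0.3,0,0,0],[0,0,0,0,0,0]]
  ]
}}

```text
time: 29.95
tool_pos: [0.4947, 0.2927, -0.0014]
eef_rot: [0.999, 0.033, -0.0, -0.0]
wrist_force: [0.5, -0.1, -0.7]
finger_gap: 0.063
grasp_force: 34.6
```

Run:
```python
from geo import *
from fit import *
from scipy.ndimage import map_coordinates
rel([.495,.2925,-.007],tool(3.7,0))
s=grab("scene"); p,r=cur(); im=s["image"].astype(float).sum(2)
e=[x for x in rect(.15,.064,.012,8) if min(x[0][0],x[1][0])>0.015]
print("held",edgefit({"s":s},{"s":e},[p[0],p[1],p[2]+.0315,3],[0,1,3],0,2.5,30,verbose=False))
B=R.from_euler('z',2.9,degrees=True)
E=lambda c,z:proj(s,B.apply(np.array([(.075,y,0) for y in np.linspace(-.026,.026,25)]))+[c[0],c[1],z])
e0=E(p,p[2]+.0435); d=e0[-1]-e0[0]; d/=np.linalg.norm(d); n=np.array([-d[1],d[0]]); n*=np.sign(n[1])
c0=(.495,.2925); off=lambda c,z:round(((E(c,z)-e0)@n).mean(),2)
print("model: held bot",off(p,p[2]+.0315),"mid top/bot",off(c0,.024),off(c0,.012),"pile bot",off((.4947,.2923),0))
k=np.arange(-3,11,.5); print([(float(a),int(b)) for a,b in zip(k,map_coordinates(im,[e0[:,1,None]+n[1]*k,e0[:,0,None]+n[0]*k],order=1).mean(0))])
M=lambda c,z:((proj(s,B.apply(np.array([(.075,-.032,0),(.075,.032,0)]))+[c[0],c[1],z])-e0.mean(0))@d).round(2)
for nm,z,c in(("held",p[2]+.0375,p),("mid",.018,c0),("pile",.006,(.4947,.2923))):
    k0=((E(c,z)-e0)@n).mean(); q=e0.mean(0)+n*k0; kk=np.arange(-18,18.1,.25)
    pr=np.mean([map_coordinates(im,[q[1]+n[1]*a+d[1]*kk,q[0]+n[0]*a+d[0]*kk],order=1) for a in(-.5,0,.5)],0); g=np.abs(np.gradient(pr)); out=[]
    for sl in(slice(10,50),slice(-50,-10)):
        K=kk[sl];G=g[sl];m=abs(K-K[np.argmax(G)])<1; out.append(round((K[m]*G[m]).sum()/G[m].sum(),2))
    print(nm,"obs",out,"model",M(c,z))
W=crop(s["image"],380,225,440,275,10); cv2.imwrite("pics/p3.png",W[:,:,::-1])
```

```text
to go, tool axes cm [0.0315 0.0268 0.5637] rotvec deg [-0.0135  0.0429  0.0318]
t 29.95 pos [ 0.4947  0.2927 -0.0014] F [ 0.4801 -0.1272 -0.6528] gap 0.06295983815353867 grasp 34.628031849861145
held [0.4932 0.2929 0.0306 4.2476]
model: held bot 2.87 mid top/bot 4.44 7.24 pile bot 9.9
[(-3.0, 431), (-2.5, 427), (-2.0, 417), (-1.5, 396), (-1.0, 361), (-0.5, 317), (0.0, 273), (0.5, 236), (1.0, 216), (1.5, 214), (2.0, 223), (2.5, 235), (3.0, 243), (3.5, 242), (4.0, 235), (4.5, 228), (5.0, 226), (5.5, 233), (6.0, 244), (6.5, 251), (7.0, 250), (7.5, 248), (8.0, 256), (8.5, 284), (9.0, 334), (9.5, 395), (10.0, 451), (10.5, 493)]
held obs [np.float64(-11.25), np.float64(13.75)] model [-12.01  12.55]
mid obs [np.float64(-10.77), np.float64(13.48)] model [-11.48  12.79]
pile obs [np.float64(-10.29), np.float64(13.25)] model [-11.1   12.97]
```

Emit:
{"name": "send_rows", "arguments": {
  "series": [
    [[0.03,0.02,0.1,0,0,0.5],[0,0,0.1,0,0,0],[0,0,0.1,0,0,0],[0,0,0.1,0,0,0]]
  ]
}}

```text
time: 30.4
tool_pos: [0.4953, 0.2925, -0.0049]
eef_rot: [1.0, 0.028, 0.0, -0.0]
wrist_force: [1.0, 0.2, 0.3]
finger_gap: 0.0632
grasp_force: 34.6
```

Emit:
{"name": "send_rows", "arguments": {
  "series": [
    [[0,0,0.05,0,0,0],[0,0,0.05,0,0,0]]
  ]
}}

```text
time: 30.6
tool_pos: [0.4952, 0.2925, -0.006]
eef_rot: [1.0, 0.028, -0.0, -0.0]
wrist_force: [-0.0, -0.4, -1.4]
finger_gap: 0.0629
grasp_force: 34.6
```

Emit:
{"name": "send_rows", "arguments": {
  "series": [
    [[0,0,0.05,0,0,0]]
  ]
}}

```text
time: 30.7
tool_pos: [0.4952, 0.2925, -0.0065]
eef_rot: [1.0, 0.028, -0.0, -0.0]
wrist_force: [-0.9, 0.4, -0.6]
finger_gap: 0.063
grasp_force: 34.6
```

Emit:
{"name": "send_rows", "arguments": {
  "series": [
    [[0,0,0.05,0,0,0]]
  ]
}}

```text
time: 30.8
tool_pos: [0.4952, 0.2925, -0.007]
eef_rot: [1.0, 0.028, -0.0, -0.0]
wrist_force: [-0.7, 0.6, -0.1]
finger_gap: 0.0629
grasp_force: 34.6
```

Emit:
{"name": "send_rows", "arguments": {
  "series": [
    [[0,0,0.03,0,0,0]]
  ]
}}

```text
time: 30.9
tool_pos: [0.4952, 0.2925, -0.0072]
eef_rot: [1.0, 0.028, -0.0, -0.0]
wrist_force: [-0.6, -1.4, 3.0]
finger_gap: 0.0632
grasp_force: 35.0
```

Emit:
{"name": "send_rows", "arguments": {
  "series": [
    [[0,0,0.02,0,0,0],[0,0,0,0,0,0]]
  ]
}}

```text
time: 31.1
tool_pos: [0.4952, 0.2926, -0.0072]
eef_rot: [1.0, 0.028, -0.0, -0.0]
wrist_force: [-1.4, -1.5, 2.9]
finger_gap: 0.063
grasp_force: 35.0
```

Emit:
{"name": "send_rows", "arguments": {
  "series": [
    [[0,0,0,0,0,0],[0,0,0,0,0,0]]
  ],
  "hand": 7.6
}}

```text
time: 31.3
tool_pos: [0.4953, 0.2926, -0.0075]
eef_rot: [1.0, 0.028, -0.0, -0.0]
wrist_force: [0.3, -0.0, 0.3]
finger_gap: 0.0761
grasp_force: 0.0
```

Emit:
{"name": "send_rows", "arguments": {
  "series": [
    [[0,0,-0.5,0,0,0],[0,0,-1.5,0,0,0],[0,0,-3.0,0,0,0],[0,0,-3.5,0,0,0],[0,0,-3.5,0,0,0],[0,3,-2,0,0,0],[0,4,0,0,0,0],[0,4,0,0,0,0],[0,4,0,0,0,0],[0,4,0,0,0,0],[0,3,0,0,0,0],[0,2,0,0,0,0]]
  ]
}}

```text
time: 32.5
tool_pos: [0.509, 0.05, 0.1337]
eef_rot: [1.0, 0.027, 0.001, 0.0]
wrist_force: [0.1, -0.5, -0.0]
finger_gap: 0.0761
grasp_force: 0.0
```

Run:
```python
from fit import *
fr={"t":grab("top"),"s":grab("scene")}; t=fr["t"]; s=fr["s"]
for y in(0,5): print("pile top",edgefit({"t":t},{"t":rect(.15,.064,.012)},[.495,.2925,.024,y],[0,1,3],0,3,30,verbose=False))
print("board",edgefit({"t":t},{"t":rect(.14,.056,.016)},[.5265,-.365,.004,-4],[0,1,3],0,3,30,verbose=False))
print("done",edgefit({"t":t},{"t":rect(.14,.056,.016)},[.5356,-.2586,.004,-4],[0,1,3],0,3,30,verbose=False))
W=np.zeros((600,800,3),np.uint8)
W[:500,:300]=crop(t["image"],185,195,245,295,5); W[:500,300:800]=crop(s["image"],370,200,470,300,5)
W[420:600,560:800]=crop(t["image"],400,130,500,250,1.5)[:180,:150].repeat(1,0) if 0 else crop(t["image"],395,130,515,220,2)
cv2.imwrite("pics/f1.png",W[:,:,::-1])
```

```text
pile top [0.49281062 0.28972223 0.024      2.9681875 ]
pile top [0.49283064 0.28970333 0.024      2.92987689]
board [ 5.24132932e-01 -3.60712731e-01  4.00000000e-03 -4.00561690e+00]
done [ 0.53559355 -0.25862245  0.004      -3.41315753]
```

View pics/f1.png

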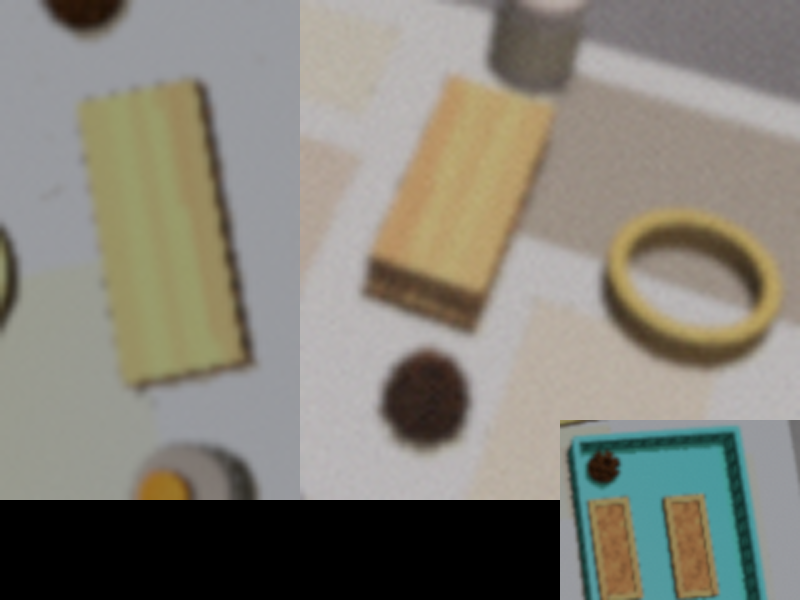

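```bash
python3 -c "
from cell import order; print(order.hand_in())"
```

```text
the job is handed in; nothing more can be done
None
```

The job is handed in: both clamping boards lie square on the third as one pile, and the memo board lies cork side up in the basket beside the finished one. The last pictures show this, and the simulated clock stood at about 33 s of the 67 s allowed; while finding the stack's height I pressed the closed fingertips on the top board with about 78 N, under the 120 N wrist limit, and it did not shift.

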